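# Set out the samples and load the foil spool for the next battery cell

## Task

Set out the next cell's parts in the near row of the ruled card, each in the middle of its square: the loose pouch cell flat and squared up with the card, directly in front (your side) of the taped pouch sample, the loose wound cell upright directly in front of the wound sample, and the jar upright between those two. Put the steel weight centred on top of the pouch cell you laid down, and lower the foil spool into its stand, centred, with both ends of the axle down at the bottom of the open slots. Never tip the jar or the loose wound cell over, and leave the solvent bottle standing where it is.

Things in the scene. Friction and masses are not known exactly. Their poses are not given: they have to be found in the camera images.
- card: cream-yellow card lying fixed on the bench, ruled into 6 squares of 85 mm: 2 rows along its x by 3 columns along its y (170 x 255 mm, 2 mm thick). Origin: middle of its underside; x points away from the robot, y to the left, z up. Square centres lie at x = -42.5 (near row) and +42.5 mm (far row), y = -85, 0, +85 mm.
- ref_flat: the pouch sample, fixed in the middle of a far-row end square of the card (left or right end varies): a foil pouch 46 x 38 x 8 mm with two tabs, held by a strip of amber tape. Origin: centre of its underside, on the card's top; axes parallel to the card's. The middle of the near-row square in front of it lies 85 mm along its -x.
- ref_wound: the wound sample, fixed in the middle of the other far-row end square: an upright dark metal cylinder 22 mm across, 51 mm tall, in a black ring foot 34 mm across and 12 mm high. Origin: centre of its underside, on the card's top; axes parallel to the card's. The middle of the near-row square in front of it lies 85 mm along its -x.
- stand: spool stand, fixed left or right of the card: black base 60 (x) x 100 (y) x 8 mm, two aluminium uprights 8 mm thick at y = -36 and +36 mm, 40 mm wide, 64 mm high. Open slots 10 mm wide, mouth flared to 26 mm, bottom 40 mm above the bench. Seated axle: along the stand's y, at x = 0, centre line 44 mm above the bench. Origin: centre of the base's underside, z up.
- pouch: loose pouch cell lying flat on the bench: foil block 46 (x) x 38 (y) x 8 mm (z), 35 g, with two thin tabs reaching 12 mm beyond its +x end. Either way round is fine. Origin: centre of its underside, z up.
- wound: loose wound cell standing upright on the bench: plain dark metal cylinder 22 mm across, 45 mm tall plus a 6 mm stub 7 mm across on top, no foot, 50 g. Origin: centre of its underside, z up.
- jar: squat round amber glass jar with a black lid, 40 mm across, 42 mm tall, 80 g, standing upright. Origin: centre of its underside, z up.
- weight: round steel weight: body 32 mm across and 24 mm tall, with a knob 18 mm across above it, 42 mm tall in all, about 160 g. Stands upright. Origin: centre of its underside, z up.
- spool: spool of copper foil on a steel axle, lying on the bench: axle 8 mm across and 100 mm long along its y, in the middle two square grey flanges 36 x 36 mm (x by z), each 4 mm thick, together 24 mm wide over their outsides, foil 31 mm across between them; 120 g. Origin: middle of the axle (18 mm above the bench at the start).
- solvent: white solvent bottle with a steel pump top, 42 mm across, 72 mm tall, loose, stands near the robot and is to be left alone. Origin: centre of its underside.

How it is judged:
By the outcome, as a careful person would: the job done as asked, in the order asked, and still so for the second after the job is handed in, with the robot touching nothing.
It also fails if it takes over 128 s, if anything falls off the work surface, if the arm or the gripper's body presses on something with over 40 N, if the wrist force passes 120 N, or if a joint passes its speed limit or range.

## Robot

A 6-joint arm with a two-finger parallel gripper is mounted at the origin on the work surface. World frame = base frame: x ahead of the robot, y to its left, z up, the work surface at z = 0. Lengths are in m, angles in rad, forces in N, time in s.
With the tool pointing down it reaches from about 0.3 to 0.775 m from the base axis. Payload 14.6 kg.
Tool frame: the origin (TCP) lies between the finger pads; the fingertips stand ctrl.tip_extent ahead of it and the grasp point (between the pads) lies 3 mm ahead of it (ctrl.tip_extent is the distance from the TCP to the fingertips, in m); z points along the fingers, y is the line along which they close (so a half turn about z gives the same grasp; the last joint's range is limited). The gripper opens to 94 mm and grips with 3 to 60 N. Pads are 16 mm wide; open, the fingers measure 119 mm over their backs; the gripper's body (75 mm by 177 mm) begins 78 mm behind the grasp point.
Start: joints at [1.045, 0.3, 1.521, -0, 1.321, -0.067], TCP at [0.244, 0.493, 0.227] pointing down, gripper open.
Joint ranges: [-3.03, 3.03], [-0.79, 2.21], [0.23, 2.52], [-1.04, 4.18], [0, 3.07], [-2.55, 2.55]. Speed limits (rad/s): [2.22, 2.22, 2.57, 3.14, 3.14, 3.14].

## Interface

Orientations are given as [roll, pitch, yaw] about the fixed x, y, z axes, in that order (R = Rz(yaw) Ry(pitch) Rx(roll)).
In Python, from station import ctrl, eyes gives the robot as it stands. The module is installed in compiled form; this text tells all that it offers.
- The arm moves only by the tool step_hand, called as name(argument=value, ...) on one line, values as JSON. Schema: {"type":"object","properties":{"offsets":{"type":"object","properties":{"segments":{"type":"array","items":{"type":"array","items":{"type":"number"},"minItems":6,"maxItems":6},"minItems":1,"maxItems":10}},"additionalProperties":false,"required":["segments"]},"aperture":{"type":"number"},"clamp_n":{"type":"number"},"only":{"type":"string"},"quiet":{"type":"boolean"},"lines":{"type":"string"}},"required":["offsets"],"additionalProperties":false}. offsets is an object whose key "segments" holds a list of rows, 1 to 10 of them, each of 6 numbers: dx, dy, dz in shares of the most that a row can go, 1 being 50 mm, then a rotation vector rx, ry, rz in shares of pi/2 rad (1.0 is pi/2 rad); each row shifts and turns the commanded pose from where the row before left it, along the tool's axes as they then stand; what a row does not reach is not made up. A row lasts 1/10 s, in which the tool goes at most 0.05 m and 0.15 rad, less where a joint would pass 70% of its speed; a pose out of reach is approached as far as the arm can. aperture is the finger opening in m, set as the call begins (left out keeps the last). The fingers move at their own pace and stop on an object; clamp_n is the grip in N (left out, the last holds). Time passes only in rows, so rows that do not move let the fingers close. The tool returns the time, the measured TCP pose, the force, the opening and the grip force at its end. only (a regular expression) keeps the lines of the reply that match it, lines (a string "A,B") keeps lines A to B, and quiet returns only ok. A shift or turn number past 1, either way, is cut back to 1. Input that does not fit is refused with a message, and nothing moves.
- ctrl.get_obs(): the state, without advancing time (a new reading comes with each control period).
- eyes.camera(name): name is "side" or "top" or "wrist"; returns a dict with "pixels" (384x512x3 uint8, blue, green, red), "fx", "fy", "cx", "cy" (pixels), "extrinsics" (4x4, takes a point from camera to world coordinates). Camera axes: x right, y up, looking along -z (the intrinsics and any distortion apply to the point x, -y, -z); pixel columns grow to the right and rows downward; lengths in m; the calibration is good to about 2 mm. A picture is of the moment at which its call begins. There is no depth.
- ctrl.hand_in(): hands the job in; it is judged then, once.
The state is a dict: "time_s": time; "qpos": joint angles; "joint_vel": joint speeds; "tau": joint torques, N m; "ee_pos": TCP position; "eef_rot": TCP orientation; "force": force on the tool from outside, world axes, zero at the start; "moment": the same for the moment, N m; "grip_width": finger opening in m; "grip_force": force on a finger pad.
Only numpy, scipy, OpenCV 4.12 (cv2) and the standard library are available. Lean on these libraries where they do the work, as an engineer would, in place of code of your own. Each camera call takes 0.05 s, during which the arm holds its last target. There are 200 camera calls.

## Working session

There is one attempt and no reset: what is moved stays moved. The work goes in short steps, Python scripts to look and compute and a tool call to move; the robot and the scene stay as the last step left them, time stands still between calls to the robot, and variables do not carry over. Pictures are saved under pics/ and viewed, at most 14 in all, crops included, and the job is handed in when it is done.

```bash
mkdir -p pics
```

Create h.py:
```python
import numpy as np, cv2
from station import ctrl, eyes
from scipy.spatial.transform import Rotation as R
def snap(n,f):
    c=eyes.camera(n); np.savez(f'pics/{f}.npz',**c); cv2.imwrite(f'pics/{f}.png',c['pixels']); return c
def load(f): return dict(np.load(f'pics/{f}.npz',allow_pickle=True))
def px2w(c,u,v,z):
    E=c['extrinsics']; d=E[:3,:3]@np.array([(u-c['cx'])/c['fx'],-(v-c['cy'])/c['fy'],-1]); o=E[:3,3]
    return o+d*(z-o[2])/d[2]
def w2px(c,p):
    E=c['extrinsics']; q=E[:3,:3].T@(np.asarray(p)-E[:3,3])
    return np.array([c['cx']+c['fx']*q[0]/-q[2], c['cy']-c['fy']*q[1]/-q[2]])
```

Run:
```python
from h import *
np.set_printoptions(precision=4,suppress=True)
for n in('top','side','wrist'):
    c=snap(n,n+'0'); print(n,c.keys(),c['fx'],c['fy'],c['cx'],c['cy'],c['extrinsics'])
a=[cv2.imread(f'pics/{n}0.png') for n in('side','wrist')]
t=cv2.imread('pics/top0.png'); cv2.imwrite('pics/top0b.png',cv2.resize(t,(800,600),interpolation=cv2.INTER_CUBIC))
cv2.imwrite('pics/sw.png',cv2.resize(np.hstack(a),(800,300)))
o=ctrl.get_obs(); print(o, ctrl.tip_extent)
```

```text
top dict_keys(['pixels', 'fx', 'fy', 'cx', 'cy', 'extrinsics']) 436.9873663056876 436.9873663056876 257.03117307804115 182.9730122374085 [[ 0.0206  0.998  -0.0594  0.4247]
 [-0.9998  0.0205 -0.0019  0.0048]
 [-0.0007  0.0595  0.9982  1.3529]
 [ 0.      0.      0.      1.    ]]
side dict_keys(['pixels', 'fx', 'fy', 'cx', 'cy', 'extrinsics']) 424.5622716083094 424.5622716083094 249.96619569700712 193.20057520057003 [[-0.9933  0.0692 -0.0928  0.4329]
 [-0.1154 -0.6532  0.7483  0.7659]
 [-0.0088  0.754   0.6568  0.7043]
 [ 0.      0.      0.      1.    ]]
wrist dict_keys(['pixels', 'fx', 'fy', 'cx', 'cy', 'extrinsics']) 278.4995163941801 278.4995163941801 251.73743470784433 189.50207471261834 [[ 0.442  -0.8699 -0.2191  0.181 ]
 [ 0.897   0.4284  0.1088  0.526 ]
 [-0.0008 -0.2446  0.9696  0.3834]
 [ 0.      0.      0.      1.    ]]
{'time_s': 0.15, 'qpos': array([ 1.0454,  0.3003,  1.5214, -0.    ,  1.3207, -0.0666]), 'joint_vel': array([ 0.0004,  0.0004, -0.0032, -0.0018, -0.0005,  0.0019]), 'tau': array([  0.0014, -53.196 , -35.282 ,   0.0708,   0.0236,  -0.0001]), 'ee_pos': array([0.2435, 0.493 , 0.227 ]), 'eef_rot': array([-3.1407, -0.0001,  2.6829]), 'force': array([ 0.8949,  0.2793, -0.1158]), 'moment': array([-0.0469,  0.0265, -0.0097]), 'grip_force': 0.0, 'grip_width': 0.0940427407178068} 0.022
```

View pics/top0b.png

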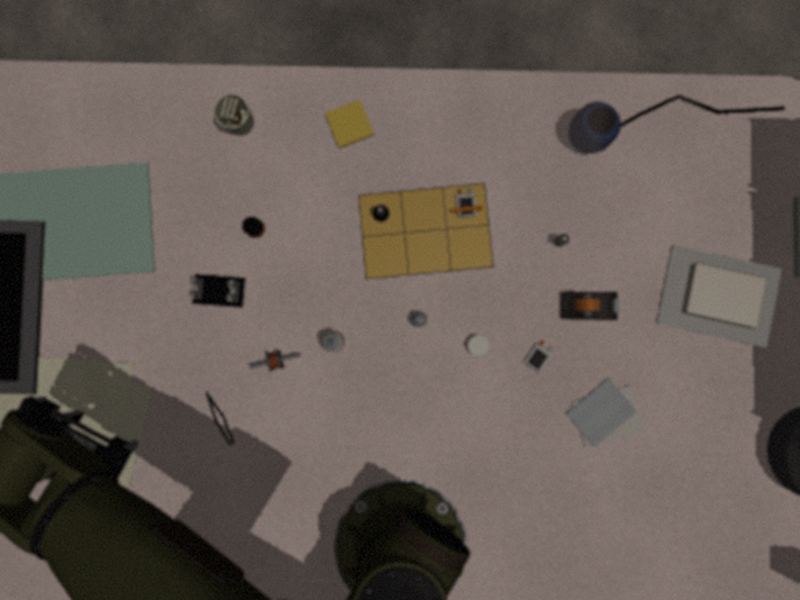

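View pics/sw.png

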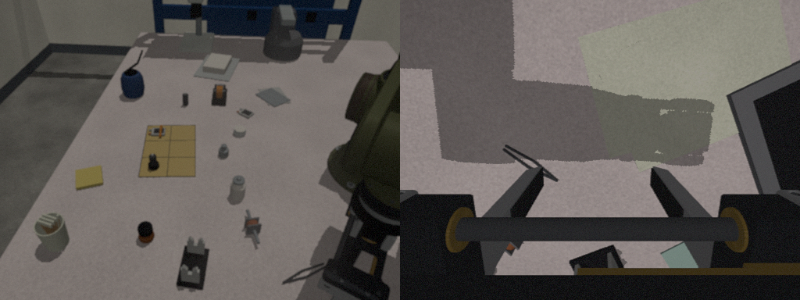

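Run:
```python
from h import *
t=cv2.imread('pics/top0.png'); s=cv2.imread('pics/side0.png')
# full px = view*0.64
def up(a,k): return cv2.resize(np.clip(a*1.6,0,255).astype('uint8'),None,fx=k,fy=k,interpolation=cv2.INTER_CUBIC)
cv2.imwrite('pics/tA.png',up(t[110:250,110:380],2.95))
cv2.imwrite('pics/sA.png',up(s[100:380,150:370],2.1))
```

```text
(no output)
```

View pics/tA.png

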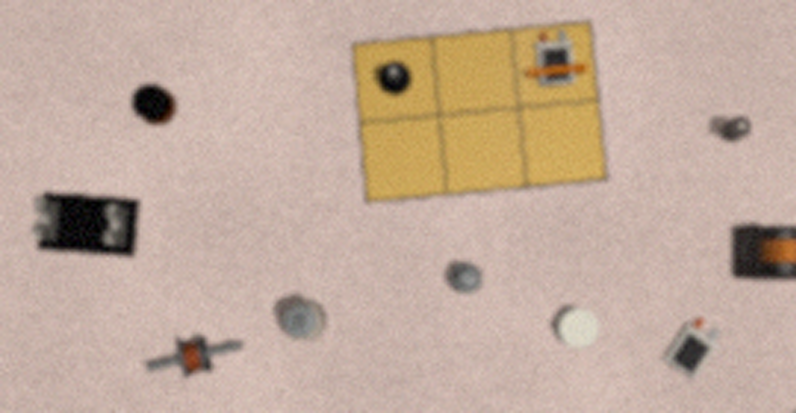

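View pics/sA.png

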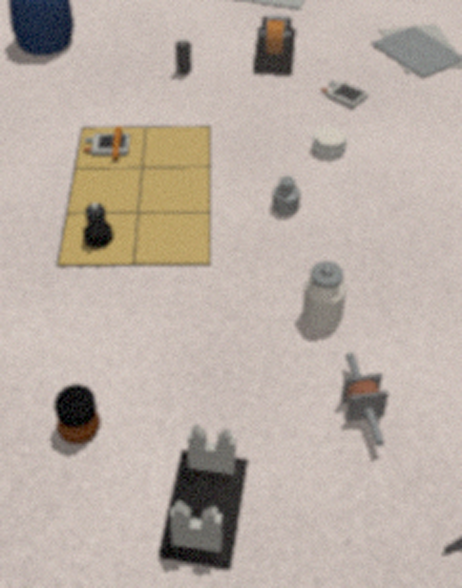

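The top and side crops show: card at about (425,230) in the 800x600 top view, with the wound sample at far left and the pouch sample at far right. The other parts are the jar (253,227), stand (218,290), spool (275,360), solvent (331,340), weight (418,318), pouch (538,355) and wound cell (558,240). The white disc (478,345) and the black/orange dispenser (588,305) are distractors.

Create m.py:
```python
from h import *
from scipy.optimize import minimize
def cyl(parts):  # [(r,z0,z1)]
    a=np.linspace(0,2*np.pi,40); return [np.vstack([np.c_[r*np.cos(a),r*np.sin(a),0*a+z] for z in(z0,z1)]) for r,z0,z1 in parts]
def box(x0,x1,y0,y1,z0,z1): return np.array([[x,y,z] for x in(x0,x1) for y in(y0,y1) for z in(z0,z1)])
def render(c,parts,p,k=4,win=None):
    u0,v0,u1,v1=win; m=np.zeros(((v1-v0)*k,(u1-u0)*k),np.uint8); cs,sn=np.cos(p[2]),np.sin(p[2])
    for P in parts:
        W=np.c_[p[0]+cs*P[:,0]-sn*P[:,1],p[1]+sn*P[:,0]+cs*P[:,1],P[:,2]]
        q=np.array([(w2px(c,w)-[u0-.5,v0-.5])*k for w in W]).astype(np.float32)
        cv2.fillConvexPoly(m,cv2.convexHull(q).astype(np.int32),255)
    return cv2.resize(m,(u1-u0,v1-v0),interpolation=cv2.INTER_AREA)/255.
def fit(cs,parts,p0,yaw=False,half=0.06,th=None,blur=1.0):
    """soft silhouette fit: within the silhouette colours differ from the bench"""
    data=[]
    for c in cs:
        u,v=w2px(c,[p0[0],p0[1],.02]); h=int(half*c['fx']/np.linalg.norm(c['extrinsics'][:3,3]-[p0[0],p0[1],0]))
        H,Wd=c['pixels'].shape[:2]; win=(max(0,int(u)-h),max(0,int(v)-h),min(Wd,int(u)+h),min(H,int(v)+h))
        I=c['pixels'][win[1]:win[3],win[0]:win[2]].astype(float); bg=np.median(I.reshape(-1,3),0)
        d=np.linalg.norm(cv2.GaussianBlur(I,(0,0),.7)-bg,axis=2); t=th or 0.5*np.percentile(d,97); d=np.clip((d-.5*t)/t,0,1)
        data.append((c,win,d))
    f=lambda q:sum(((cv2.GaussianBlur(render(c,parts,[q[0],q[1],q[2] if yaw else p0[2]],win=w),(0,0),blur)-d)**2).mean() for c,w,d in data)
    s=np.array([[0,0,0],[.006,0,.05],[0,.006,-.05],[-.004,-.004,.15]])
    x0=np.array(p0,float); r=minimize(f,x0,method='Nelder-Mead',options=dict(initial_simplex=x0+s,xatol=1e-4,fatol=1e-6,maxiter=150))
    return r.x,r.fun
JAR=cyl([(.020,0,.042)]);WEI=cyl([(.016,0,.024),(.009,.024,.042)]);WND=cyl([(.011,0,.045),(.0035,.045,.051)])
POU=[box(-.023,.023,-.019,.019,0,.008)]
SPO=[box(-.004,.004,-.05,.05,.014,.022),box(-.018,.018,-.012,-.008,0,.036),box(-.018,.018,.008,.012,0,.036),box(-.0155,.0155,-.01,.01,.003,.033)]
STA=[box(-.03,.03,-.05,.05,0,.008),box(-.02,-.013,-.04,-.032,0,.064),box(-.02,-.013,.032,.04,0,.064),box(.013,.02,-.04,-.032,0,.064),box(.013,.02,.032,.04,0,.064),box(-.02,.02,-.04,-.032,0,.04),box(-.02,.02,.032,.04,0,.04)]
CARD=[box(-.085,.085,-.1275,.1275,0,.002)]
```

Run:
```python
from m import *
np.set_printoptions(precision=4,suppress=True)
T,S=load('top0'),load('side0')
for c in(T,S):
    for k in('fx','fy','cx','cy'): c[k]=float(c[k])
g=dict(jar=(JAR,153,104),wei=(WEI,464,277),wnd=(WND,738,127),pou=(POU,690,350),spo=(SPO,193,354),sta=(STA,88,222),card=(CARD,480,112))
y0=dict(pou=-.5,spo=-.25,sta=-.05,card=.08)
for n,(M,u,v) in g.items():
    p=px2w(T,110+u/2.95,110+v/2.95,.02); q=[p[0],p[1],y0.get(n,0)]
    hf={'card':.2,'sta':.09,'spo':.075}.get(n,.06)
    for cs in([T],[S],[T,S]):
        r=fit(cs,M,q,n in y0,hf); print(n,len(cs),np.array(q),*r)
```

```text
jar 1 [0.6141 0.302  0.    ] [0.6144 0.3019 0.0117] 0.01181926875260422
jar 1 [0.6141 0.302  0.    ] [ 0.6161  0.303  -0.0081] 0.012129078175166914
jar 2 [0.6141 0.302  0.    ] [0.6156 0.3028 0.0153] 0.0250155595174496
wei 1 [ 0.4408 -0.0252  0.    ] [ 0.4423 -0.022  -0.0258] 0.006095940492820098
wei 1 [ 0.4408 -0.0252  0.    ] [ 0.4427 -0.0221 -0.0229] 0.028173120032669315
wei 2 [ 0.4408 -0.0252  0.    ] [ 0.4426 -0.022  -0.0269] 0.03442846978455914
wnd 1 [ 0.6024 -0.307   0.    ] [ 0.6018 -0.2995 -0.1291] 0.011825254921527566
wnd 1 [ 0.6024 -0.307   0.    ] [ 0.602  -0.3007 -0.0656] 0.0033838265173828587
wnd 2 [ 0.6024 -0.307   0.    ] [ 0.6018 -0.2995 -0.108 ] 0.015348972281925092
pou 1 [ 0.3706 -0.2592 -0.5   ] [ 0.3698 -0.2591 -0.5074] 0.038547367382248926
pou 1 [ 0.3706 -0.2592 -0.5   ] [ 0.3722 -0.2611 -0.4735] 0.023562164299583556
pou 2 [ 0.3706 -0.2592 -0.5   ] [ 0.3704 -0.2591 -0.5009] 0.064391298738492
spo 1 [ 0.3559  0.2522 -0.25  ] [0.3563 0.2535 0.2639] 0.003096504954496825
spo 1 [ 0.3559  0.2522 -0.25  ] [ 0.357   0.2569 -0.4007] 0.0452933597050396
spo 2 [ 0.3559  0.2522 -0.25  ] [ 0.3573  0.2582 -0.4158] 0.08314792171072505
sta 1 [ 0.4897  0.3652 -0.05  ] [ 0.4891  0.3696 -0.0677] 0.014475180867865915
sta 1 [ 0.4897  0.3652 -0.05  ] [ 0.4901  0.3714 -0.0534] 0.026616021851779
sta 2 [ 0.4897  0.3652 -0.05  ] [ 0.4899  0.37   -0.0521] 0.04223090234104221
card 1 [ 0.6127 -0.0385  0.08  ] [ 0.6176 -0.0363  0.1112] 0.020256633480711373
card 1 [ 0.6127 -0.0385  0.08  ] [ 0.6194 -0.0397  0.1315] 0.14434019181181335
card 2 [ 0.6127 -0.0385  0.08  ] [ 0.6184 -0.0371  0.1126] 0.1652505447009337
```

Add to m.py:
```python
def ld(f):
    c=load(f)
    for k in('fx','fy','cx','cy'): c[k]=float(c[k])
    return c
def card(c):
    h=cv2.cvtColor(cv2.GaussianBlur(c['pixels'],(0,0),.7),cv2.COLOR_BGR2HSV)
    m=((h[...,0]>15)&(h[...,0]<35)&(h[...,1]>80)).astype(np.uint8)
    m=cv2.morphologyEx(m,cv2.MORPH_CLOSE,np.ones((5,5)))
    ct=cv2.findContours(m,0,cv2.CHAIN_APPROX_NONE)[0]; ct=max(ct,key=cv2.contourArea)
    W=np.array([px2w(c,u,v,.002)[:2] for u,v in cv2.convexHull(ct)[:,0]])
    return cv2.minAreaRect((W*1000).astype(np.float32))
```

Run:
```python
from m import *
np.set_printoptions(precision=4,suppress=True)
T,S=ld('top0'),ld('side0')
print(card(T),card(S))
for cs in([T],[S],[T,S]): print(fit(cs,SPO,[.357,.254,.26],True,.075),fit(cs,CARD,[.617,-.037,.09],True,.2,th=40))
```

```text
((-6.134178161621094, 571.51806640625), (621.0922241210938, 241.31297302246094), 53.27859878540039) ((-105.69164276123047, -335.9941101074219), (954.2677001953125, 165.72373962402344), 71.83200073242188)
(array([0.3565, 0.2529, 0.2592]), np.float64(0.0031470628284383565)) (array([ 0.6178, -0.0359,  0.1113]), np.float64(0.031051118525008123))
(array([0.357 , 0.2554, 0.2313]), np.float64(0.024145428204116096)) (array([ 0.619 , -0.0373,  0.1192]), np.float64(0.06957209062724538))
(array([0.3566, 0.254 , 0.2391]), np.float64(0.02855323871121244)) (array([ 0.6181, -0.0365,  0.1134]), np.float64(0.10098436493249709))
```

Create go.py:
```python
import sys
from h import *
np.set_printoptions(precision=4,suppress=True)
def d(x,y,z,yaw):
    o=ctrl.get_obs(); p=o['ee_pos']; r=R.from_euler('xyz',o['eef_rot']); f=R.from_euler('xyz',[np.pi,0,yaw])
    print('rot',(r.inv()*f).as_rotvec(),'then move',f.inv().apply(np.array([x,y,z])-p),'now',p,o['eef_rot'],'t',o['time_s'])
if __name__=='__main__': d(*map(float,sys.argv[1:]))
```

```bash
python3 go.py .3704 -.2591 .10 2.6416
```

```text
rot [-0.0009 -0.      0.0413] then move [-0.4719 -0.5992  0.127 ] now [0.2435 0.493  0.227 ] [-3.1407 -0.0001  2.6829] t 0.15
```

Units first: shifts go in shares of 50 mm and turns go in shares of pi/2 rad. So -0.035 m is -0.7, -0.028 m is -0.56, 0.041 rad / 1.5708 = 0.0261.

step_hand(offsets={"segments":[[0, 0, 0, 0, 0, 0.0261], [-0.28, -0.36, 0, 0, 0, 0], [-0.56, -0.7, 0, 0, 0, 0], [-0.56, -0.7, 0, 0, 0, 0], [-0.56, -0.7, 0, 0, 0, 0], [-0.56, -0.7, 0, 0, 0, 0], [-0.56, -0.7, 0, 0, 0, 0], [-0.56, -0.7, 0, 0, 0, 0], [-0.56, -0.7, 0, 0, 0, 0], [-0.56, -0.7, 0, 0, 0, 0]]}, aperture=0.07)

```text
time_s: 1.15
ee_pos: [0.3094, 0.1159, 0.2275]
eef_rot: [3.141, 0.0, 2.642]
force: [0.8, -0.4, 0.2]
grip_width: 0.07
grip_force: 0.0
```

step_hand(offsets={"segments":[[-0.56, -0.7, 0, 0, 0, 0], [-0.56, -0.7, 0, 0, 0, 0], [-0.56, -0.7, 0, 0, 0, 0], [-0.56, -0.7, 0, 0, 0, 0], [-0.56, -0.7, 0, 0, 0, 0], [-0.56, -0.7, 0, 0, 0, 0], [-0.4, -0.6, 0.6, 0, 0, 0], [-0.3, -0.3, 0.8, 0, 0, 0], [0, 0, 0.6, 0, 0, 0], [0, 0, 0, 0, 0, 0]]})

```text
time_s: 2.15
ee_pos: [0.3639, -0.2029, 0.1243]
eef_rot: [3.141, -0.007, 2.641]
force: [-0.3, 0.7, -0.4]
grip_width: 0.0704
grip_force: 0.0
```

Run:
```python
from go import *
d(.3704,-.2591,.025,2.6416); c=snap('wrist','w1')
print(w2px(c,[.3704,-.2591,.008]))
cv2.imwrite('pics/w1b.png',np.clip(c['pixels']*1.5,0,255).astype('uint8'))
```

```text
rot [ 0.0007 -0.0069 -0.001 ] then move [-0.0327 -0.0462  0.0993] now [ 0.3639 -0.2029  0.1243] [ 3.1409 -0.0069  2.6406] t 2.15
[205.4483 222.5104]
```

View pics/w1b.png

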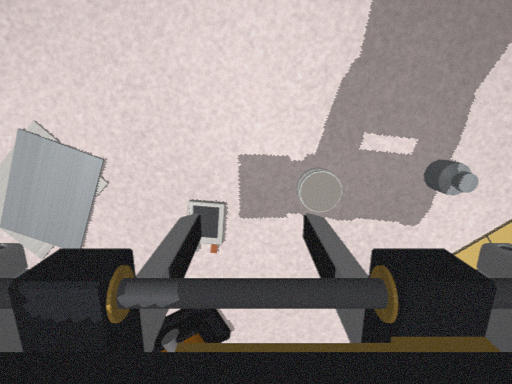

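Run:
```python
from m import *
np.set_printoptions(precision=4,suppress=True)
c=ld('w1'); I=c['pixels'][190:260,170:245]; h=cv2.cvtColor(I,cv2.COLOR_BGR2HSV)
P=[px2w(c,u,v,.008)[:2] for u,v in[(189,200),(226,203),(221,244)]]
print(P,np.linalg.norm(P[1]-P[0]),np.linalg.norm(P[2]-P[1]))
a=P[1]-P[0];b=P[2]-P[1]; print(np.arctan2(a[1],a[0]),np.arctan2(b[1],b[0]),(P[0]+P[2])/2)
cv2.imwrite('pics/w1c.png',cv2.resize(np.clip(I*1.5,0,255).astype('uint8'),None,fx=8,fy=8,interpolation=cv2.INTER_CUBIC))
```

```text
[array([ 0.3415, -0.2613]), array([ 0.3623, -0.2298]), array([ 0.3991, -0.2571])] 0.03778342030006396 0.04576348596702725
0.9861721294928841 -0.6380679951208174 [ 0.3703 -0.2592]
```

View pics/w1c.png

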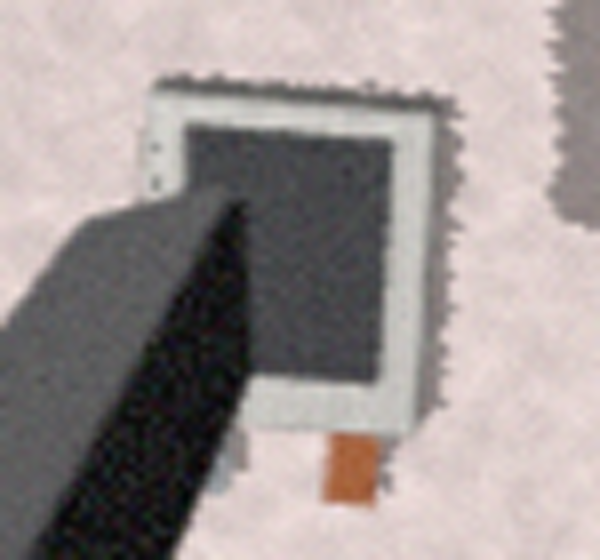

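Pouch centred at pixel (206,222) of the wrist image, as predicted from the top/side fit; its corners give a yaw of about -0.575. Gripping it.

```bash
python3 go.py .3703 -.2592 .0245 2.5666
```

```text
rot [ 0.0002 -0.0035  0.0749] then move [-0.035  -0.0441  0.1022] now [ 0.3649 -0.2032  0.1267] [ 3.1412 -0.0035  2.6415] t 2.2
```

In the tool's units: 0.025 m is 0.5, -0.022 m is -0.44, 0.075 rad / 1.5708 = 0.0477.

step_hand(offsets={"segments":[[0, 0, 0, 0, 0, 0.0477], [-0.36, -0.44, 0.2, 0, 0, 0], [-0.34, -0.44, 0.4, 0, 0, 0], [0, 0, 0.5, 0, 0, 0], [0, 0, 0, 0, 0, 0], [0, 0, 0, 0, 0, 0], [0, 0, 0, 0, 0, 0]]})

```text
time_s: 2.9
ee_pos: [0.3719, -0.2596, 0.0744]
eef_rot: [-3.141, 0.003, 2.568]
force: [-1.3, -0.1, 0.3]
grip_width: 0.07
grip_force: 0.0
```

```bash
python3 go.py .3703 -.2592 .0245 2.5666
```

```text
rot [-0.0003  0.0026  0.0012] then move [ 0.0016 -0.0005  0.0499] now [ 0.3719 -0.2596  0.0744] [-3.1413  0.0026  2.5678] t 2.9
```

In the tool's units: 0.025 m is 0.5, 0.0225 m is 0.45.

step_hand(offsets={"segments":[[0.02, 0, 0.5, 0, 0, 0], [0, 0, 0.45, 0, 0, 0], [0, 0, 0, 0, 0, 0], [0, 0, 0, 0, 0, 0], [0, 0, 0, 0, 0, 0]]})

```text
time_s: 3.4
ee_pos: [0.371, -0.2594, 0.0265]
eef_rot: [-3.141, 0.002, 2.567]
force: [0.6, 0.7, 0.1]
grip_width: 0.0703
grip_force: 0.0
```

step_hand(offsets={"segments":[[0, 0, 0, 0, 0, 0], [0, 0, 0, 0, 0, 0], [0, 0, 0, 0, 0, 0], [0, 0, 0, 0, 0, 0], [0, 0, 0, 0, 0, 0]]}, aperture=0.02, clamp_n=12)

```text
time_s: 3.9
ee_pos: [0.3702, -0.2591, 0.025]
eef_rot: [-3.142, 0.0, 2.567]
force: [-0.1, 0.3, 1.4]
grip_width: 0.0374
grip_force: 12.0
```

step_hand(offsets={"segments":[[0, 0, -0.4, 0, 0, 0], [0, 0, -0.6, 0, 0, 0], [0, 0, -0.4, 0, 0, 0], [0, 0, 0, 0, 0, 0], [0, 0, 0, 0, 0, 0]]})

```text
time_s: 4.4
ee_pos: [0.3701, -0.2589, 0.0946]
eef_rot: [-3.142, 0.0, 2.567]
force: [-0.8, 0.5, -0.3]
grip_width: 0.0375
grip_force: 12.0
```

```bash
python3 go.py .5852 -.1257 .04 3.2529
```

```text
rot [-0.      0.0001 -0.6862] then move [-0.2286  0.1085  0.0546] now [ 0.3701 -0.2589  0.0946] [-3.1416  0.0001  2.5667] t 4.4
```

Run:
```python
from m import *
np.set_printoptions(precision=4,suppress=True)
D=[]
for n in('top0','side0'):
    c=ld(n); u,v=w2px(c,[.618,-.036,0]); h=85; win=(int(u)-h,int(v)-h,int(u)+h,int(v)+h)
    I=c['pixels'][win[1]:win[3],win[0]:win[2]].astype(float); s=1-I[...,0]/(I[...,2]+1)  # yellow: low blue
    m0=render(c,CARD,[.618,-.0365,.111],win=win); hi=np.median(s[m0>.9]); lo=np.median(s[m0<.1]); D.append((c,win,np.clip((s-lo)/(hi-lo),-.5,1.5),cv2.GaussianBlur(s,(0,0),1)))
for dd in(D[:1],D[1:],D):
    def f(q):
        e=0
        for c,w,d,_ in dd:
            m=cv2.GaussianBlur(render(c,CARD,q,win=w,k=8),(0,0),.8)
            g=(m>.02)&(cv2.erode(m,np.ones((9,9)))<.95)|(cv2.dilate(m,np.ones((7,7)))>0)&(m<.5)
            e+=np.abs(m-d)[g].mean()
        return e
    x0=np.array([.618,-.0365,.111]); r=minimize(f,x0,method='Nelder-Mead',options=dict(initial_simplex=x0+np.array([[0,0,0],[.004,0,.01],[0,.004,-.02],[-.004,-.003,.01]]),xatol=1e-4,fatol=1e-7))
    q=r.x; print(q,r.fun,[q[:2]+R.from_euler('z',q[2]).as_matrix()[:2,:2]@[-.0425,y] for y in(.085,0,-.085)])
```

```text
[ 0.6178 -0.0369  0.1139] 0.06361828117812594 [array([0.5659, 0.0427]), array([ 0.5756, -0.0417]), array([ 0.5852, -0.1262])]
[ 0.6187 -0.0391  0.1273] 0.07405829477759641 [array([0.5658, 0.0398]), array([ 0.5766, -0.0445]), array([ 0.5874, -0.1288])]
[ 0.6183 -0.0376  0.118 ] 0.14217215141980882 [array([0.5661, 0.0419]), array([ 0.5761, -0.0426]), array([ 0.5861, -0.127 ])]
```

step_hand(offsets={"segments":[[0, 0, 0, 0, 0, -0.0891], [0, 0, 0, 0, 0, -0.0891], [0, 0, 0, 0, 0, -0.0891], [0, 0, 0, 0, 0, -0.0891], [0, 0, 0, 0, 0, -0.0802], [-0.4, 0.2, 0, 0, 0, 0], [-0.8, 0.4, 0, 0, 0, 0], [-0.8, 0.4, 0, 0, 0, 0], [-0.8, 0.4, 0, 0, 0, 0], [-0.8, 0.4, 0, 0, 0, 0]]})

```text
time_s: 5.4
ee_pos: [0.5399, -0.1481, 0.0932]
eef_rot: [3.141, -0.002, -3.03]
force: [-0.4, -0.7, 0.0]
grip_width: 0.0375
grip_force: 12.0
```

step_hand(offsets={"segments":[[-0.7, 0.3, 0, 0, 0, 0], [-0.26, 0.06, 0, 0, 0, 0], [0, 0, 0, 0, 0, 0], [0, 0, 0, 0, 0, 0], [0, 0, 0, 0, 0, 0]]})

```text
time_s: 5.9
ee_pos: [0.5838, -0.1269, 0.0943]
eef_rot: [3.141, -0.001, -3.031]
force: [-0.3, -0.3, -1.3]
grip_width: 0.0378
grip_force: 12.0
```

Run:
```python
from go import *
d(.5852,-.1257,.0275,3.2529); snap('top','top1'); snap('side','side1'); c=snap('wrist','w2'); cv2.imwrite('pics/w2b.png',np.clip(c['pixels']*1.5,0,255).astype('uint8'))
```

```text
rot [ 0.0004 -0.0012 -0.001 ] then move [-0.0015  0.0011  0.0668] now [ 0.5838 -0.1269  0.0943] [ 3.1412 -0.0012 -3.0312] t 5.9
```

View pics/w2b.png

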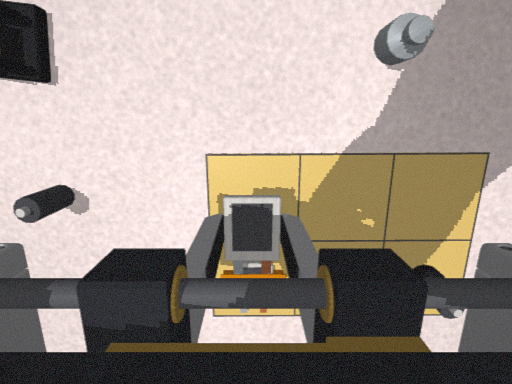

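Run:
```python
from m import *
np.set_printoptions(precision=4,suppress=True)
c=ld('w2')
pts={(206.5,153.5):(-85,-127.5),(299.5,153.5):(-85,-42.5),(393.5,153):(-85,42.5),(489,152.5):(-85,127.5),(391,240):(0,42.5),(470,240):(0,127.5)}
A=np.array([px2w(c,u,v,.002)[:2] for u,v in pts]); B=np.array(list(pts.values()))/1000.
a=A-A.mean(0);b=B-B.mean(0); U,s,V=np.linalg.svd(b.T@a); Rm=(U@V).T; t=A.mean(0)-Rm@B.mean(0)
print('card',t,np.arctan2(Rm[1,0],Rm[0,0]),'res',(A-B@Rm.T-t)*1000)
for y in(.085,0,-.085): print(Rm@[-.0425,y]+t)
P=[px2w(c,u,v,.0773)[:2] for u,v in[(223.5,197),(280.5,196.5),(281.5,263),(223,263)]]
print(P,np.mean(P,0)); a=P[1]-P[0]; print(np.linalg.norm(a),np.arctan2(a[1],a[0])-np.pi/2)
g=np.clip(c['pixels'][145:270,195:320]*1.5,0,255).astype('uint8'); cv2.imwrite('pics/w2c.png',cv2.resize(g,None,fx=4.6,fy=4.6,interpolation=cv2.INTER_CUBIC))
```

```text
card [ 0.6187 -0.0342] 0.12074842866763663 res [[-0.9511  0.9597]
 [ 0.0659 -0.7515]
 [ 0.541  -1.6333]
 [ 0.8705 -1.2089]
 [-1.1497  5.4675]
 [ 0.6233 -2.8335]]
[0.5663 0.045 ]
[ 0.5765 -0.0394]
[ 0.5867 -0.1237]
[array([ 0.5654, -0.146 ]), array([ 0.5609, -0.1093]), array([ 0.6081, -0.1021]), array([ 0.6126, -0.1423])] [ 0.5868 -0.1249]
0.036995386749924385 0.12006536570328863
```

Run:
```python
from m import *
np.set_printoptions(precision=4,suppress=True)
c=ld('w2')
pts={(206.5,153.5):(-85,-127.5),(299.5,153.5):(-85,-42.5),(393.5,153):(-85,42.5),(489,152.5):(-85,127.5),(476,240):(0,127.5)}
A=np.array([px2w(c,u,v,.002)[:2] for u,v in pts]); B=np.array(list(pts.values()))/1000.
a=A-A.mean(0);b=B-B.mean(0); U,s,V=np.linalg.svd(b.T@a); Rm=(U@V).T; t=A.mean(0)-Rm@B.mean(0)
print('card',t,np.arctan2(Rm[1,0],Rm[0,0]),'res',(A-B@Rm.T-t)*1000)
for y in(.085,0,-.085): print(Rm@[-.0425,y]+t)
```

```text
card [ 0.6188 -0.0342] 0.12080003699170819 res [[-1.0603  0.8972]
 [-0.039  -0.8135]
 [ 0.4405 -1.6948]
 [ 0.7743 -1.2698]
 [-0.1155  2.8809]]
[0.5664 0.0451]
[ 0.5766 -0.0393]
[ 0.5868 -0.1237]
```

View pics/w2c.png

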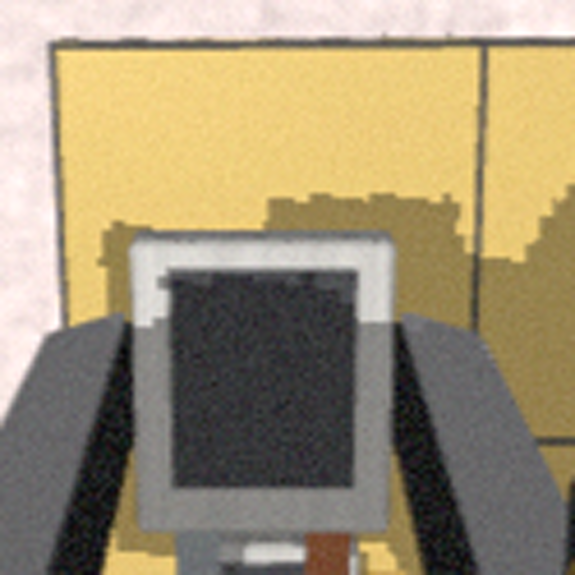

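The wrist view shows the pouch (corners (223,196)–(281,260)) in line with the card's near edge (206,154)–(489,153). The offset from the square's middle is about 1 mm, so I correct it and lower.

In the tool's units: 0.03 m is 0.6, -0.0012 m is -0.024.

step_hand(offsets={"segments":[[-0.024, 0.022, 0.4, 0, 0, 0], [0, 0, 0.6, 0, 0, 0], [0, 0, 0.22, 0, 0, 0], [0, 0, 0, 0, 0, 0], [0, 0, 0, 0, 0, 0], [0, 0, 0, 0, 0, 0]]})

```text
time_s: 6.65
ee_pos: [0.5865, -0.1254, 0.0354]
eef_rot: [-3.141, 0.002, -3.03]
force: [0.1, -0.2, 0.3]
grip_width: 0.0372
grip_force: 12.0
```

```bash
python3 go.py .585 -.1257 .0272 3.2529
```

```text
rot [-0.0008  0.0019 -0.0002] then move [ 0.0016 -0.0001  0.0082] now [ 0.5865 -0.1254  0.0354] [-3.1408  0.0019 -3.0305] t 6.65
```

In the tool's units: 0.0065 m is 0.13, 0.0004 m is 0.008.

step_hand(offsets={"segments":[[0.008, 0, 0.13, 0, 0, 0], [0, 0, 0, 0, 0, 0], [0, 0, 0, 0, 0, 0], [0, 0, 0, 0, 0, 0], [0, 0, 0, 0, 0, 0]]})

```text
time_s: 7.15
ee_pos: [0.5856, -0.1252, 0.0276]
eef_rot: [-3.142, 0.0, -3.03]
force: [-1.1, 0.6, -0.6]
grip_width: 0.0382
grip_force: 12.0
```

```bash
python3 go.py .585 -.1257 .0272 3.2529
```

```text
rot [-0.0001  0.0002 -0.    ] then move [ 0.0006 -0.0004  0.0004] now [ 0.5856 -0.1252  0.0276] [-3.1415  0.0002 -3.0303] t 7.15
```

In the tool's units: -0.04 m is -0.8, -0.035 m is -0.7.

step_hand(offsets={"segments":[[0, 0, 0, 0, 0, 0], [0, 0, 0, 0, 0, 0], [0, 0, -0.2, 0, 0, 0], [0, 0, -0.6, 0, 0, 0], [0, 0, -0.8, 0, 0, 0], [0, -0.4, -0.4, 0, 0, 0], [0.02, -0.7, 0, 0, 0, 0], [0.02, -0.8, 0, 0, 0, 0], [0.02, -0.8, 0, 0, 0, 0], [0, -0.6, 0, 0, 0, 0]]}, aperture=0.056)

```text
time_s: 8.15
ee_pos: [0.6007, -0.2918, 0.1284]
eef_rot: [-3.141, 0.001, -3.031]
force: [0.3, 0.8, 0.2]
grip_width: 0.0559
grip_force: 0.0
```

step_hand(offsets={"segments":[[0, -0.2, 0, 0, 0, 0], [0, 0, 0, 0, 0, 0], [0, 0, 0, 0, 0, 0], [0, 0, 0, 0, 0, 0]]}, aperture=0.065)

```text
time_s: 8.55
ee_pos: [0.6022, -0.2981, 0.1278]
eef_rot: [3.142, 0.0, -3.029]
force: [0.6, -0.3, -0.6]
grip_width: 0.0648
grip_force: 0.0
```

Run:
```python
from go import *
d(.6018,-.2995,.034,3.2529); c=snap('wrist','w3'); snap('top','top2');snap('side','side2'); cv2.imwrite('pics/w3b.png',np.clip(c['pixels']*1.5,0,255).astype('uint8'))
from m import *
for n in('top2','side2'): print(fit([ld(n)],POU,[.585,-.1257,.1113],True,.03))
print(w2px(c,[.6018,-.2995,.045]),w2px(c,[.6018,-.2995,.0]),w2px(c,[.5850,-.1257,.01]))
```

```text
rot [0.0001 0.0001 0.0012] then move [ 0.0005 -0.0014  0.0938] now [ 0.6022 -0.2981  0.1278] [ 3.1415  0.0001 -3.0291] t 8.55
(array([ 0.5919, -0.1299,  0.256 ]), np.float64(0.21907078827919235))
(array([ 0.5739, -0.1371,  0.5678]), np.float64(0.20848472775588436))
[248.4441 199.0423] [248.8998 187.1237] [420.1812 192.2785]
```

View pics/w3b.png

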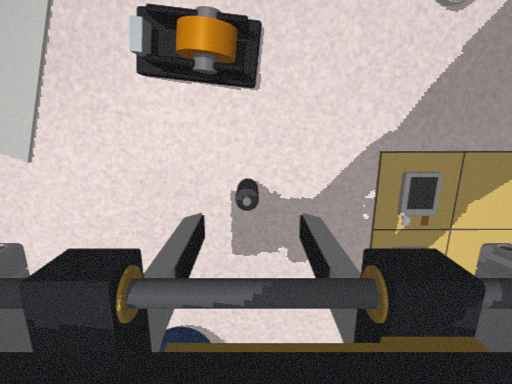

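In the tool's units: 0.04 m is 0.8, 0.03 m is 0.6.

step_hand(offsets={"segments":[[0, -0.028, 0.6, 0, 0, 0], [0, 0, 0.8, 0, 0, 0], [0, 0, 0.47, 0, 0, 0], [0, 0, 0, 0, 0, 0], [0, 0, 0, 0, 0, 0], [0, 0, 0, 0, 0, 0]]})

```text
time_s: 9.3
ee_pos: [0.603, -0.3011, 0.0361]
eef_rot: [-3.14, 0.002, -3.03]
force: [0.1, -0.0, 0.8]
grip_width: 0.0648
grip_force: 0.0
```

step_hand(offsets={"segments":[[0, 0, 0, 0, 0, 0], [0, 0, 0, 0, 0, 0], [0, 0, 0, 0, 0, 0], [0, 0, 0, 0, 0, 0], [0, 0, 0, 0, 0, 0], [0, 0, 0, 0, 0, 0], [0, 0, 0, 0, 0, 0]]}, aperture=0.01, clamp_n=12)

```text
time_s: 10.0
ee_pos: [0.6021, -0.3009, 0.034]
eef_rot: [-3.142, -0.0, -3.03]
force: [-1.0, -0.1, 0.5]
grip_width: 0.0219
grip_force: 12.0
```

```bash
python3 go.py .566 .0432 .1 3.2529
```

```text
rot [-0.     -0.     -0.0002] then move [-0.0024  0.346  -0.066 ] now [ 0.6021 -0.3009  0.034 ] [-3.1416 -0.     -3.0304] t 10.0
```

In the tool's units: 0.045 m is 0.9, -0.04 m is -0.8.

step_hand(offsets={"segments":[[0, 0, -0.4, 0, 0, 0], [0, 0, -0.8, 0, 0, 0], [0, 0.2, -0.4, 0, 0, 0], [0, 0.5, 0, 0, 0, 0], [0, 0.8, 0, 0, 0, 0], [-0.024, 0.9, 0, 0, 0, 0], [-0.024, 0.9, 0, 0, 0, 0], [0, 0.9, 0, 0, 0, 0], [0, 0.9, 0, 0, 0, 0], [0, 0.8, 0, 0, 0, 0]]})

```text
time_s: 11.0
ee_pos: [0.5712, -0.0053, 0.1141]
eef_rot: [3.142, 0.0, -3.03]
force: [0.2, -0.4, -0.6]
grip_width: 0.0217
grip_force: 12.0
```

step_hand(offsets={"segments":[[0, 0.7, 0, 0, 0, 0], [0, 0.32, 0, 0, 0, 0], [0, 0, 0, 0, 0, 0], [0, 0, 0, 0, 0, 0], [0, 0, 0, 0, 0, 0], [0, 0, 0, 0, 0, 0]]})

```text
time_s: 11.6
ee_pos: [0.5662, 0.0421, 0.1138]
eef_rot: [-3.142, -0.0, -3.032]
force: [0.1, 0.6, -0.7]
grip_width: 0.0218
grip_force: 12.0
```

Run:
```python
from go import *
d(.566,.0432,.0365,3.2529); c=snap('wrist','w4'); cv2.imwrite('pics/w4b.png',np.clip(c['pixels']*1.5,0,255).astype('uint8'))
from m import *
```

```text
rot [-0.0001 -0.0002 -0.0016] then move [0.0001 0.0011 0.0773] now [0.5662 0.0421 0.1138] [-3.1415 -0.0002 -3.0319] t 11.6
```

View pics/w4b.png

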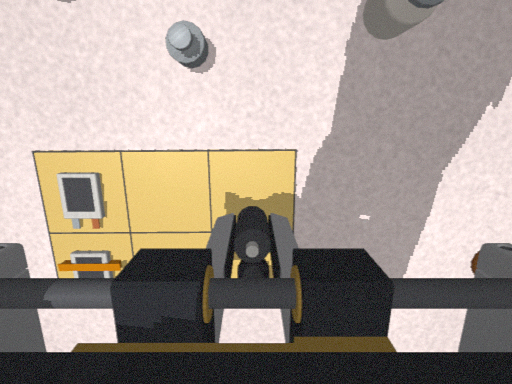

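In the tool's units: 0.03 m is 0.6, 0.0155 m is 0.31.

step_hand(offsets={"segments":[[0, 0.02, 0.6, 0, 0, 0], [0, 0, 0.6, 0, 0, 0], [0, 0, 0.31, 0, 0, 0], [0, 0, 0, 0, 0, 0], [0, 0, 0, 0, 0, 0], [0, 0, 0, 0, 0, 0], [0, 0, 0, 0, 0, 0]]})

```text
time_s: 12.35
ee_pos: [0.5665, 0.0443, 0.0396]
eef_rot: [-3.141, 0.002, -3.03]
force: [-0.1, 0.7, -0.4]
grip_width: 0.0217
grip_force: 12.0
```

Run:
```python
from go import *
d(.566,.0432,.0365,3.2529)
from m import *
c=ld('w4'); r=R.from_euler('z',.1113).as_matrix()
def C(x,y,z=.002): return r@[x,y,0]+[.6178,-.0366,z]
print([w2px(c,C(-.085,y)) for y in(-.1275,-.0425,.0425,.1275)],w2px(c,C(0,-.0425)), w2px(c,C(-.0425-.023,-.085,.01)),w2px(c,C(-.0425+.023,-.085,.01)))
```

```text
rot [-0.0001  0.0016 -0.0001] then move [ 0.0006 -0.001   0.0031] now [0.5665 0.0443 0.0396] [-3.1415  0.0016 -3.0304] t 12.35
[array([ 29.3028, 148.6618]), array([118.062 , 148.6035]), array([206.7927, 148.5452]), array([295.4948, 148.4868])] [127.7826 231.3614] [ 71.691  170.1979] [ 79.0903 216.1441]
```

Run:
```python
from m import *
np.set_printoptions(precision=2,suppress=True)
c=ld('w4'); print(w2px(c,[.5662,.0421,.1308]))
# refine observed card lines in w4: profile dark minima
g=cv2.GaussianBlur(c['pixels'],(0,0),.6).astype(float).sum(2)
for v in(160,170,180,188): 
    print(v,[ (a+np.argmin(g[v,a:b])) for a,b in((25,50),(112,135),(200,218),(288,302))])
for u in(140,160,180,260): print(u,145+np.argmin(g[145:158,u]),225+np.argmin(g[225:240,u]))
r=R.from_euler('z',.1113).as_matrix()
def C(x,y,z=.002): return r@[x,y,0]+[.6178,-.0366,z]
for x in(-.085,-.042,0): print([w2px(c,C(x,y)) for y in(-.1275,-.0425,.0425,.1275)])
```

```text
[248.98 250.59]
160 [np.int64(34), np.int64(121), np.int64(208), np.int64(295)]
170 [np.int64(36), np.int64(122), np.int64(209), np.int64(295)]
180 [np.int64(38), np.int64(124), np.int64(209), np.int64(294)]
188 [np.int64(40), np.int64(125), np.int64(209), np.int64(294)]
140 151 232
160 151 232
180 150 232
260 150 226
[array([ 29.3 , 148.66]), array([118.06, 148.6 ]), array([206.79, 148.55]), array([295.49, 148.49])]
[array([ 37.77, 192.08]), array([123.16, 192.02]), array([208.52, 191.96]), array([293.86, 191.9 ])]
[array([ 45.45, 231.43]), array([127.78, 231.36]), array([210.09, 231.29]), array([292.38, 231.23])]
```

Units first: shifts go in shares of 50 mm and turns go in shares of pi/2 rad. So 0.0018 m is 0.036, -0.0014 m is -0.028.

step_hand(offsets={"segments":[[0, -0.028, 0.036, 0, 0, 0], [0, 0, 0, 0, 0, 0], [0, 0, 0, 0, 0, 0], [0, 0, 0, 0, 0, 0], [0, 0, 0, 0, 0, 0]]})

```text
time_s: 12.85
ee_pos: [0.5661, 0.0429, 0.0367]
eef_rot: [-3.142, -0.0, -3.03]
force: [-0.2, 1.3, -0.8]
grip_width: 0.0222
grip_force: 12.0
```

```bash
python3 go.py .566 .0426 .036 3.2529
```

```text
rot [-0.     -0.0001 -0.0001] then move [ 0.0001 -0.0003  0.0007] now [0.5661 0.0429 0.0367] [-3.1416 -0.0001 -3.0304] t 12.85
```

In the tool's units: 0.0006 m is 0.012.

step_hand(offsets={"segments":[[0, 0, 0.012, 0, 0, 0], [0, 0, 0, 0, 0, 0], [0, 0, 0, 0, 0, 0]]})

```text
time_s: 13.15
ee_pos: [0.5661, 0.0429, 0.036]
eef_rot: [3.142, -0.0, -3.03]
force: [-0.0, 0.0, -1.3]
grip_width: 0.0216
grip_force: 12.0
```

step_hand(offsets={"segments":[[0, 0, 0, 0, 0, 0], [0, 0, 0, 0, 0, 0], [0, 0, 0, 0, 0, 0], [0, 0, -0.2, 0, 0, 0], [0, 0, -0.6, 0, 0, 0], [0, 0, -0.8, 0, 0, 0], [-0.152, 0.46, -0.4, 0, 0, 0], [-0.28, 0.92, 0, 0, 0, 0], [-0.28, 0.92, 0, 0, 0, 0], [-0.28, 0.92, 0, 0, 0, 0]]}, aperture=0.045)

```text
time_s: 14.15
ee_pos: [0.5978, 0.2102, 0.1373]
eef_rot: [3.141, 0.001, -3.031]
force: [0.6, 0.6, 0.7]
grip_width: 0.0451
grip_force: 0.0
```

step_hand(offsets={"segments":[[-0.28, 0.92, 0, 0, 0, 0], [-0.2, 0.6, 0, 0, 0, 0], [-0.08, 0.32, 0, 0, 0, 0], [0, 0, 0, 0, 0, 0], [0, 0, 0, 0, 0, 0], [0, 0, 0, 0, 0, 0]]}, aperture=0.075)

```text
time_s: 14.75
ee_pos: [0.6153, 0.3017, 0.1365]
eef_rot: [-3.142, 0.0, -3.031]
force: [0.1, 0.6, 0.8]
grip_width: 0.0747
grip_force: 0.0
```

Run:
```python
from go import *
d(.6152,.3025,.034,3.2529); c=snap('wrist','w5'); snap('top','top3'); snap('side','side3')
g=c['pixels']; print(w2px(c,[.6152,.3025,.042]),w2px(c,[.6152,.3025,0]))
from m import *
print(fit([ld('w5')],JAR,[.6152,.3025,0],False,.05))
```

```text
rot [-0.0001  0.0002 -0.0012] then move [0.     0.0008 0.1025] now [0.6153 0.3017 0.1365] [-3.1415  0.0002 -3.0315] t 14.75
[250.919  196.0902] [251.0044 185.6798]
(array([0.6128, 0.301 , 0.0437]), np.float64(0.22160792703368298))
```

In the tool's units: 0.04 m is 0.8, 0.032 m is 0.64.

step_hand(offsets={"segments":[[0, 0.016, 0.6, 0, 0, 0], [0, 0, 0.8, 0, 0, 0], [0, 0, 0.64, 0, 0, 0], [0, 0, 0, 0, 0, 0], [0, 0, 0, 0, 0, 0], [0, 0, 0, 0, 0, 0]]})

```text
time_s: 15.5
ee_pos: [0.6162, 0.304, 0.0367]
eef_rot: [3.141, 0.003, -3.031]
force: [0.6, -0.5, 0.3]
grip_width: 0.0749
grip_force: 0.0
```

step_hand(offsets={"segments":[[0, 0, 0, 0, 0, 0], [0, 0, 0, 0, 0, 0], [0, 0, 0, 0, 0, 0], [0, 0, 0, 0, 0, 0], [0, 0, 0, 0, 0, 0], [0, 0, 0, 0, 0, 0]]}, aperture=0.03, clamp_n=15)

```text
time_s: 16.1
ee_pos: [0.6151, 0.3037, 0.034]
eef_rot: [-3.142, -0.0, -3.03]
force: [-0.2, -0.9, -0.2]
grip_width: 0.0369
grip_force: 13.3
```

```bash
python3 go.py .5755 -.0413 .13 3.2529
```

```text
rot [-0.0001 -0.0001 -0.0001] then move [ 0.0776 -0.3385 -0.096 ] now [0.6151 0.3037 0.034 ] [-3.1415 -0.0001 -3.0304] t 16.1
```

step_hand(offsets={"segments":[[0, 0, 0, 0, 0, 0], [0, 0, 0, 0, 0, 0]]})

```text
time_s: 16.3
ee_pos: [0.6151, 0.3037, 0.034]
eef_rot: [-3.142, -0.0, -3.03]
force: [0.6, 0.4, -1.0]
grip_width: 0.037
grip_force: 13.3
```

Run:
```python
from h import *
c=snap('wrist','w6'); d=np.load('pics/w5.npz')['pixels']
cv2.imwrite('pics/w6b.png',np.clip(np.hstack([d[120:330,130:380],c['pixels'][120:330,130:380]])*1.6,0,255).astype('uint8'))
```

```text
(no output)
```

View pics/w6b.png

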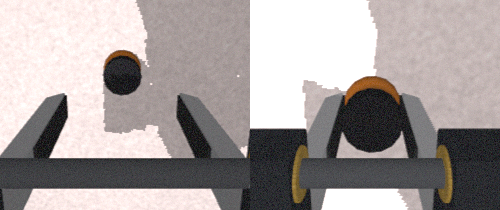

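In the tool's units: -0.04 m is -0.8, -0.03 m is -0.6.

step_hand(offsets={"segments":[[0, 0, -0.2, 0, 0, 0], [0, 0, -0.6, 0, 0, 0], [0, 0, -0.8, 0, 0, 0], [0, 0, -0.4, 0, 0, 0], [0, 0, 0, 0, 0, 0]]})

```text
time_s: 16.85
ee_pos: [0.6163, 0.3043, 0.1384]
eef_rot: [3.14, 0.006, -3.03]
force: [1.0, 1.6, -1.4]
grip_width: 0.037
grip_force: 13.1
```

step_hand(offsets={"segments":[[0.08, -0.36, 0, 0, 0, 0], [0.16, -0.72, 0, 0, 0, 0], [0.2, -0.86, 0, 0, 0, 0], [0.2, -0.86, 0, 0, 0, 0], [0.2, -0.86, 0, 0, 0, 0], [0.2, -0.86, 0, 0, 0, 0], [0.2, -0.86, 0, 0, 0, 0], [0.16, -0.72, 0, 0, 0, 0], [0.1, -0.4, 0, 0, 0, 0], [0.052, -0.27, 0, 0, 0, 0]]})

```text
time_s: 17.85
ee_pos: [0.5748, -0.0428, 0.1331]
eef_rot: [3.141, -0.001, -3.032]
force: [0.0, -0.9, -0.9]
grip_width: 0.0369
grip_force: 13.1
```

step_hand(offsets={"segments":[[0, 0, 0, 0, 0, 0], [0, 0, 0, 0, 0, 0], [0, 0, 0, 0, 0, 0]]})

```text
time_s: 18.15
ee_pos: [0.5756, -0.0401, 0.1338]
eef_rot: [3.141, -0.0, -3.029]
force: [0.1, 0.6, -1.4]
grip_width: 0.037
grip_force: 13.1
```

Run:
```python
from go import *
d(.5755,-.0413,.036,3.2529); c=snap('wrist','w7'); cv2.imwrite('pics/w7b.png',np.clip(c['pixels']*1.5,0,255).astype('uint8'))
```

```text
rot [ 0.0002 -0.0003  0.0011] then move [ 0.0002 -0.0011  0.0978] now [ 0.5756 -0.0401  0.1338] [ 3.1414 -0.0003 -3.0292] t 18.15
```

View pics/w7b.png

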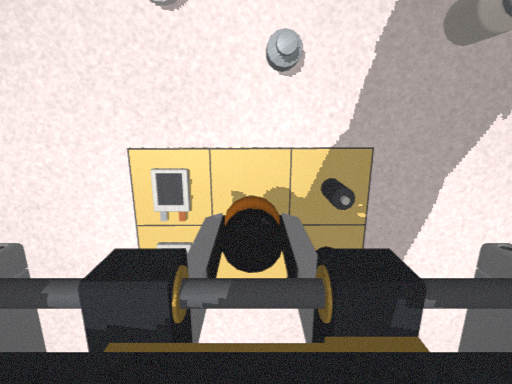

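In the tool's units: 0.04 m is 0.8, 0.03 m is 0.6.

step_hand(offsets={"segments":[[0, -0.016, 0.6, 0, 0, 0], [0, 0, 0.8, 0, 0, 0], [0, 0, 0.4, 0, 0, 0], [0, 0, 0.1, 0, 0, 0], [0, 0, 0, 0, 0, 0], [0, 0, 0, 0, 0, 0], [0, 0, 0, 0, 0, 0], [0, 0, 0, 0, 0, 0]]})

```text
time_s: 19.0
ee_pos: [0.5761, -0.0421, 0.0401]
eef_rot: [-3.141, 0.002, -3.03]
force: [-0.3, -0.1, -0.1]
grip_width: 0.0368
grip_force: 13.1
```

```bash
python3 go.py .5755 -.0413 .036 3.2529
```

Run:
```python
from m import *
np.set_printoptions(precision=1,suppress=True)
c=ld('w7'); r=R.from_euler('z',.1113).as_matrix()
def C(x,y,z=.002): return r@[x,y,0]+[.6178,-.0366,z]
for x in(-.085,-.0425,0): print([w2px(c,C(x,y)) for y in(-.1275,-.0425,.0425,.1275)])
print(w2px(c,C(-.0425,.085,.053)),w2px(c,C(-.0425,.085,.002)),w2px(c,C(-.0425,-.085,.01)))
```

```text
rot [-0.0004  0.0016 -0.0001] then move [0.0005 0.0009 0.0041] now [ 0.5761 -0.0421  0.0401] [-3.1412  0.0016 -3.0304] t 19.0
[array([125. , 146.1]), array([207.7, 146.3]), array([290.5, 146.5]), array([373.1, 146.6])]
[array([129.3, 186.4]), array([209.2, 186.5]), array([289. , 186.7]), array([368.8, 186.8])]
[array([133.4, 223.9]), array([210.6, 224. ]), array([287.7, 224.1]), array([364.7, 224.3])]
[344.4 200.2] [328.9 186.7] [167.1 188.3]
```

In the tool's units: 0.0025 m is 0.05, 0.0006 m is 0.012.

step_hand(offsets={"segments":[[0, 0.012, 0.05, 0, 0, 0], [0, 0, 0, 0, 0, 0], [0, 0, 0, 0, 0, 0], [0, 0, 0, 0, 0, 0], [0, 0, 0, 0, 0, 0]]})

```text
time_s: 19.5
ee_pos: [0.5756, -0.0415, 0.0366]
eef_rot: [-3.142, 0.0, -3.03]
force: [-0.3, -0.2, -1.2]
grip_width: 0.037
grip_force: 13.1
```

```bash
python3 go.py .5755 -.0413 .036 3.2529
```

```text
rot [-0.      0.     -0.0001] then move [0.0001 0.0002 0.0006] now [ 0.5756 -0.0415  0.0366] [-3.1416  0.     -3.0304] t 19.5
```

In the tool's units: 0.0005 m is 0.01.

step_hand(offsets={"segments":[[0, 0, 0.01, 0, 0, 0], [0, 0, 0, 0, 0, 0], [0, 0, 0, 0, 0, 0]]})

```text
time_s: 19.8
ee_pos: [0.5756, -0.0415, 0.036]
eef_rot: [-3.142, 0.0, -3.03]
force: [-0.1, -0.3, 0.0]
grip_width: 0.0372
grip_force: 13.1
```

step_hand(offsets={"segments":[[0, 0, 0, 0, 0, 0], [0, 0, 0, 0, 0, 0], [0, 0, 0, 0, 0, 0], [0, 0, -0.2, 0, 0, 0], [0, 0, -0.6, 0, 0, 0], [0, 0, -0.8, 0, 0, 0], [0.2, 0.06, -0.4, 0, 0, 0], [0.6, 0.16, 0, 0, 0, 0], [0.8, 0.2, 0, 0, 0, 0], [0.8, 0.2, 0, 0, 0, 0]]}, aperture=0.056)

```text
time_s: 20.8
ee_pos: [0.4515, -0.0238, 0.1366]
eef_rot: [-3.141, 0.001, -3.03]
force: [1.6, 0.6, -0.4]
grip_width: 0.0561
grip_force: 0.0
```

step_hand(offsets={"segments":[[0.2, 0.064, 0, 0, 0, 0], [0, 0, 0, 0, 0, 0], [0, 0, 0, 0, 0, 0], [0, 0, 0, 0, 0, 0]]}, aperture=0.065)

```text
time_s: 21.2
ee_pos: [0.4436, -0.0221, 0.1362]
eef_rot: [-3.141, 0.001, -3.03]
force: [0.3, 0.4, -0.2]
grip_width: 0.0652
grip_force: 0.0
```

Run:
```python
from go import *
d(.4426,-.022,.028,3.2529); c=snap('wrist','w8'); snap('top','top4'); snap('side','side4')
print(w2px(c,[.4426,-.022,.042]),w2px(c,[.4426,-.022,0]))
cv2.imwrite('pics/w8b.png',np.clip(c['pixels']*1.5,0,255).astype('uint8'))
```

```text
rot [-0.0001  0.0005 -0.0002] then move [0.001  0.0002 0.1082] now [ 0.4436 -0.0221  0.1362] [-3.1414  0.0005 -3.0305] t 21.2
[250.3311 195.0761] [250.4982 184.771 ]
```

View pics/w8b.png

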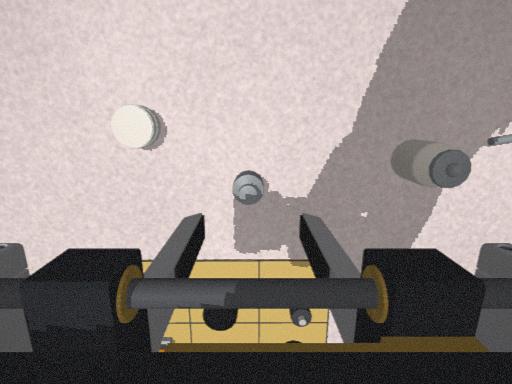

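Run:
```python
from m import *
np.set_printoptions(precision=4,suppress=True)
for f,M,p in(('w8',WEI,[.4426,-.022,0]),('w3',WND,[.6018,-.2995,0]),('w5',JAR,[.6152,.3025,0])):
    c=ld(f); c['extrinsics'][:3,3]; u,v=w2px(c,p[:2]+[.02])
    best=[]
    h=30; win=(int(u)-h,int(v)-h,int(u)+h,int(v)+h); I=c['pixels'][win[1]:win[3],win[0]:win[2]].astype(float)
    # saturation/colour-ratio free of shadows is weak; use darkness relative to shadowed bench
    s=I.sum(2); 
    def g(q):
        m=render(c,M,[q[0],q[1],0],win=win,k=6); e=cv2.dilate(m,np.ones((5,5)))-m; i=m-cv2.erode(m,np.ones((5,5)))
        out=(e*np.log(s+5)).sum()/e.sum(); inn=(i*np.log(s+5)).sum()/i.sum(); return inn-out
    x0=np.array(p[:2]); r=minimize(g,x0,method='Nelder-Mead',options=dict(initial_simplex=x0+np.array([[0,0],[.003,0],[0,.003]]),xatol=1e-4))
    print(f,r.x,r.fun,g(x0))
```

```text
w8 [ 0.4423 -0.0244] -0.39871196752090654 -0.20376515227289183
w3 [ 0.6026 -0.3011] -0.7604586129526361 -0.5494086274531949
w5 [0.6132 0.3052] -0.5741893797443334 -0.4004540795110705
```

In the tool's units: 0.04 m is 0.8, -0.001 m is -0.02.

step_hand(offsets={"segments":[[0.016, -0.02, 0.6, 0, 0, 0], [0, 0, 0.8, 0, 0, 0], [0, 0, 0.6, 0, 0, 0], [0, 0, 0.14, 0, 0, 0], [0, 0, 0, 0, 0, 0], [0, 0, 0, 0, 0, 0], [0, 0, 0, 0, 0, 0]]})

```text
time_s: 22.05
ee_pos: [0.4428, -0.0231, 0.0304]
eef_rot: [-3.141, 0.002, -3.03]
force: [-0.3, 0.5, 0.6]
grip_width: 0.0649
grip_force: 0.0
```

step_hand(offsets={"segments":[[0, 0, 0, 0, 0, 0], [0, 0, 0, 0, 0, 0], [0, 0, 0, 0, 0, 0], [0, 0, 0, 0, 0, 0], [0, 0, 0, 0, 0, 0], [0, 0, 0, 0, 0, 0]]}, aperture=0.02, clamp_n=20)

```text
time_s: 22.65
ee_pos: [0.442, -0.0231, 0.0292]
eef_rot: [-3.141, 0.0, -3.03]
force: [-1.7, -1.1, 2.1]
grip_width: 0.0311
grip_force: 20.0
```

```bash
python3 go.py .5855 -.125 .04 3.2529
```

```text
rot [-0.0002  0.0003 -0.0001] then move [-0.1313 -0.1172 -0.0108] now [ 0.442  -0.0231  0.0292] [-3.1414  0.0003 -3.0304] t 22.65
```

In the tool's units: -0.04 m is -0.8, -0.023 m is -0.46.

step_hand(offsets={"segments":[[0, 0, -0.2, 0, 0, 0], [0, 0, -0.6, 0, 0, 0], [0, 0, -0.8, 0, 0, 0], [-0.226, -0.204, 0, 0, 0, 0], [-0.52, -0.46, 0, 0, 0, 0], [-0.6, -0.54, 0, 0, 0, 0], [-0.6, -0.54, 0, 0, 0, 0], [-0.44, -0.4, 0, 0, 0, 0], [-0.24, -0.2, 0, 0, 0, 0], [0, 0, 0, 0, 0, 0]]})

```text
time_s: 23.65
ee_pos: [0.586, -0.1258, 0.109]
eef_rot: [3.142, -0.0, -3.031]
force: [0.1, 0.1, -1.4]
grip_width: 0.0313
grip_force: 20.0
```

step_hand(offsets={"segments":[[0, 0, 0, 0, 0, 0], [0, 0, 0.6, 0, 0, 0], [0, 0, 0.6, 0, 0, 0], [0, 0, 0, 0, 0, 0], [0, 0, 0, 0, 0, 0], [0, 0, 0, 0, 0, 0]]})

```text
time_s: 24.25
ee_pos: [0.586, -0.1249, 0.0511]
eef_rot: [-3.141, 0.002, -3.03]
force: [-0.0, -0.5, -1.8]
grip_width: 0.031
grip_force: 20.0
```

```bash
python3 go.py .5855 -.125 .0392 3.2529
```

```text
rot [-0.0009  0.0023  0.0002] then move [ 0.0005 -0.0001  0.0119] now [ 0.586  -0.1249  0.0511] [-3.1407  0.0023 -3.0301] t 24.25
```

In the tool's units: 0.009 m is 0.18.

step_hand(offsets={"segments":[[0, 0, 0.18, 0, 0, 0], [0, 0, 0, 0, 0, 0], [0, 0, 0, 0, 0, 0], [0, 0, 0, 0, 0, 0], [0, 0, 0, 0, 0, 0], [0, 0, 0, 0, 0, 0]]})

```text
time_s: 24.85
ee_pos: [0.5854, -0.1249, 0.0402]
eef_rot: [-3.142, 0.0, -3.03]
force: [-0.8, -0.8, -1.4]
grip_width: 0.0312
grip_force: 20.0
```

```bash
python3 go.py .5855 -.125 .0392 3.2529
```

```text
rot [-0.0001  0.0001 -0.0001] then move [-0.0001 -0.0001  0.001 ] now [ 0.5854 -0.1249  0.0402] [-3.1415  0.0001 -3.0304] t 24.85
```

In the tool's units: 0.0008 m is 0.016.

step_hand(offsets={"segments":[[0, 0, 0.016, 0, 0, 0], [0, 0, 0, 0, 0, 0], [0, 0, 0, 0, 0, 0]]})

```text
time_s: 25.15
ee_pos: [0.5854, -0.1249, 0.0393]
eef_rot: [-3.142, 0.0, -3.03]
force: [0.4, -0.5, -0.4]
grip_width: 0.0312
grip_force: 20.0
```

step_hand(offsets={"segments":[[0, 0, 0, 0, 0, 0], [0, 0, 0, 0, 0, 0], [0, 0, 0, 0, 0, 0], [0, 0, -0.2, 0, 0, 0], [0, 0, -0.6, 0, 0, 0], [0, 0, -0.8, 0, 0, 0], [0.2, 0.4, -0.6, 0, 0, 0], [0.38, 0.82, 0, 0, 0, 0], [0.38, 0.82, 0, 0, 0, 0], [0.38, 0.82, 0, 0, 0, 0]]}, aperture=0.05)

```text
time_s: 26.15
ee_pos: [0.5019, 0.0109, 0.1502]
eef_rot: [-3.141, 0.001, -3.031]
force: [1.1, 1.3, 0.5]
grip_width: 0.0503
grip_force: 0.0
```

step_hand(offsets={"segments":[[0.38, 0.82, 0, 0, 0, 0], [0.38, 0.82, 0, 0, 0, 0], [0.38, 0.82, 0, 0, 0, 0], [0.38, 0.82, 0, 0, 0, 0], [0.38, 0.82, 0, 0, 0, 0], [0.3, 0.66, 0, 0, 0, 0], [0.172, 0.402, 0, 0, 0, 0], [0, 0, 0, 0, 0, -0.0872], [0, 0, 0, 0, 0, 0], [0, 0, 0, 0, 0, 0]]})

```text
time_s: 27.15
ee_pos: [0.3566, 0.253, 0.1497]
eef_rot: [3.141, 0.001, -2.897]
force: [0.4, -0.6, 0.1]
grip_width: 0.0502
grip_force: 0.0
```

step_hand(offsets={"segments":[[0, 0, 0, 0, 0, 0], [0, 0, 0, 0, 0, 0]]})

```text
time_s: 27.35
ee_pos: [0.3566, 0.2528, 0.1494]
eef_rot: [-3.142, 0.0, -2.896]
force: [0.2, -0.3, -0.5]
grip_width: 0.0498
grip_force: 0.0
```

Run:
```python
from go import *
from m import *
d(.3566,.2535,.045,3.39); snap('wrist','w9'); snap('top','top5'); snap('side','side5')
c=ld('w9'); print([w2px(c,p) for p in([.3566,.2535,.018],[.3566-.05*np.sin(.25),.2535+.05*np.cos(.25),.018])])
def g(q,c,M,win,s,yaw):
        m=render(c,M,[q[0],q[1],q[2]],win=win,k=6); e=cv2.dilate(m,np.ones((5,5)))-m; i=m-cv2.erode(m,np.ones((5,5)))
        return (i*np.log(s+5)).sum()/i.sum()-(e*np.log(s+5)).sum()/e.sum()
u,v=w2px(c,[.3566,.2535,.018]); win=(int(u)-65,int(v)-50,int(u)+65,int(v)+50); s=c['pixels'][win[1]:win[3],win[0]:win[2]].astype(float).sum(2)
x0=np.array([.3566,.2535,.25]); r=minimize(g,x0,args=(c,SPO,win,s,1),method='Nelder-Mead',options=dict(initial_simplex=x0+np.array([[0,0,0],[.003,0,.03],[0,.003,-.03],[-.002,-.002,.05]]),xatol=1e-4)); print(r.x,r.fun)
# after-move check of placed items
for f in('top5','side5'):
    cc=ld(f); print(f,fit([cc],WND,[.566,.0427,0],False,.03,blur=.7),fit([cc],JAR,[.5755,-.0413,0],False,.033))
cv2.imwrite('pics/w9b.png',cv2.resize(np.clip(c['pixels'][90:290,120:387]*1.5,0,255).astype('uint8'),None,fx=3,fy=3))
```

```text
rot [-0.      0.0001 -0.0026] then move [-0.0001  0.0007  0.1044] now [0.3566 0.2528 0.1494] [-3.1416  0.0001 -2.8958] t 27.35
[array([251.0469, 186.755 ]), array([298.0651, 186.5949])]
[0.3558 0.2539 0.2551] -0.3029019255676779
top5 (array([ 0.5662,  0.0454, -0.0335]), np.float64(0.021653460149123206)) (array([ 0.5753, -0.0387,  0.0343]), np.float64(0.029972563993527716))
side5 (array([0.5664, 0.0433, 0.0153]), np.float64(0.025536538097787286)) (array([ 0.5665, -0.0451,  0.1332]), np.float64(0.32062605609406325))
```

View pics/w9b.png

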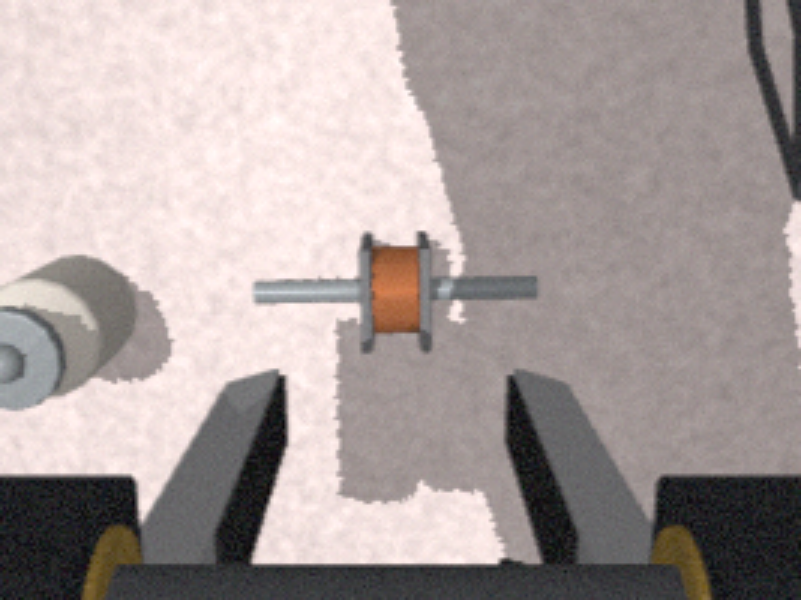

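In the tool's units: 0.04 m is 0.8, 0.03 m is 0.6, -0.0125 rad / 1.5708 = -0.008.

step_hand(offsets={"segments":[[0, 0, 0.4, 0, 0, -0.008], [0, 0.02, 0.8, 0, 0, 0], [0, 0, 0.6, 0, 0, 0], [0, 0, 0.2, 0, 0, 0], [0, 0, 0, 0, 0, 0], [0, 0, 0, 0, 0, 0], [0, 0, 0, 0, 0, 0], [0, 0, 0, 0, 0, 0]]})

```text
time_s: 28.3
ee_pos: [0.3567, 0.2544, 0.0503]
eef_rot: [3.141, 0.002, -2.881]
force: [-0.6, -0.7, 0.1]
grip_width: 0.0499
grip_force: 0.0
```

```bash
python3 go.py .3564 .2535 .0465 3.3996
```

```text
rot [0.0005 0.0019 0.0026] then move [ 0.0005 -0.0008  0.0038] now [0.3567 0.2544 0.0503] [ 3.1411  0.0019 -2.881 ] t 28.3
```

In the tool's units: 0.0026 m is 0.052, -0.0004 m is -0.008, 0.002 rad / 1.5708 = 0.0013.

step_hand(offsets={"segments":[[0.004, -0.008, 0.052, 0, 0, 0.0013], [0, 0, 0, 0, 0, 0], [0, 0, 0, 0, 0, 0], [0, 0, 0, 0, 0, 0]]})

```text
time_s: 28.7
ee_pos: [0.3561, 0.2536, 0.0467]
eef_rot: [-3.142, -0.0, -2.883]
force: [0.5, -0.7, 0.6]
grip_width: 0.0501
grip_force: 0.0
```

step_hand(offsets={"segments":[[0, 0, 0, 0, 0, 0], [0, 0, 0, 0, 0, 0], [0, 0, 0, 0, 0, 0], [0, 0, 0, 0, 0, 0], [0, 0, 0, 0, 0, 0], [0, 0, 0, 0, 0, 0]]}, aperture=0.01, clamp_n=15)

```text
time_s: 29.3
ee_pos: [0.3561, 0.2536, 0.0466]
eef_rot: [-3.142, -0.0, -2.883]
force: [0.3, -0.5, -0.0]
grip_width: 0.0239
grip_force: 14.9
```

```bash
python3 go.py .49 .37 .15 3.085
```

```text
rot [-0.0001 -0.      0.3153] then move [-0.1271  0.1238 -0.1034] now [0.3561 0.2536 0.0466] [-3.1415 -0.     -2.8829] t 29.3
```

In the tool's units: -0.04 m is -0.8, -0.036 m is -0.72, 0.12 rad / 1.5708 = 0.0764.

step_hand(offsets={"segments":[[0, 0, -0.2, 0, 0, 0], [0, 0, -0.6, 0, 0, 0], [0, 0, -0.8, 0, 0, 0.0637], [0, 0, -0.8, 0, 0, 0.0764], [0, 0, -0.66, 0, 0, 0.0605], [-0.22, 0.14, 0, 0, 0, 0], [-0.52, 0.34, 0, 0, 0, 0], [-0.72, 0.46, 0, 0, 0, 0], [-0.72, 0.46, 0, 0, 0, 0], [-0.72, 0.46, 0, 0, 0, 0]]})

```text
time_s: 30.3
ee_pos: [0.5073, 0.339, 0.2003]
eef_rot: [3.141, 0.0, 3.085]
force: [0.0, -0.7, -0.7]
grip_width: 0.0241
grip_force: 14.9
```

step_hand(offsets={"segments":[[-0.6, 0.4, 0, 0, 0, 0], [-0.32, 0.22, 0, 0, 0, 0], [-0.14, 0.08, 0, 0, 0, 0], [0, 0, 0, 0, 0, 0], [0, 0, 0, 0, 0, 0], [0, 0, 0, 0, 0, 0]]})

```text
time_s: 30.9
ee_pos: [0.5604, 0.37, 0.2003]
eef_rot: [3.141, 0.0, 3.085]
force: [0.7, 0.3, -1.1]
grip_width: 0.0241
grip_force: 14.9
```

Create st.py:
```python
from go import *
from m import *
import sys
def base(f):
    c=ld(f); g=cv2.GaussianBlur(c['pixels'],(0,0),.8).astype(float).max(2)
    h=np.array([[*w2px(c,R.from_euler('z',-.055).apply([x,y,0])+[.4897,.3702,.008])] for x,y in((-.045,-.065),(-.045,.065),(.045,.065),(.045,-.065))])
    m=np.zeros(g.shape,np.uint8); cv2.fillConvexPoly(m,h.astype(np.int32),1)
    out=[]
    for t in(35,45,55):
        d=((g<t)&(m>0)).astype(np.uint8); n,l,s,_=cv2.connectedComponentsWithStats(d); k=1+np.argmax(s[1:,4])
        P=np.argwhere(l==k)[:,::-1]; hu=cv2.convexHull(P.astype(np.float32))[:,0]
        W=np.array([px2w(c,*q,.008)[:2] for q in hu]); out.append(cv2.minAreaRect((W*1000).astype(np.float32)))
    return out
```

Run:
```python
from st import *
d(.4897,.3702,.15,3.085); snap('wrist','w10'); snap('side','side6'); snap('top','top6')
print(base('w10')); c=ld('w10'); print(w2px(c,[.4897,.3702,.008]), np.percentile(c['pixels'].max(2),[5,25,50]))
```

```text
rot [0.0002 0.0003 0.0003] then move [ 0.0705 -0.0038  0.0503] now [0.5604 0.37   0.2003] [3.1414 0.0003 3.0853] t 30.9
[((490.96002197265625, 375.99395751953125), (86.64212036132812, 56.51830291748047), 86.83953094482422), ((490.7676696777344, 372.5085144042969), (95.63513946533203, 56.5184211730957), 86.83953094482422), ((490.1950988769531, 372.4867858886719), (96.95413208007812, 57.647464752197266), 86.83222961425781)]
[247.1988 118.6965] [ 21.  61. 145.]
```

In the tool's units: 0.03 m is 0.6, 0.025 m is 0.5, -0.002 rad / 1.5708 = -0.0013.

step_hand(offsets={"segments":[[0.2, 0, 0, 0, 0, -0.0013], [0.5, 0, 0, 0, 0, 0], [0.5, -0.04, 0.4, 0, 0, 0], [0.206, -0.02, 0.6, 0, 0, 0], [0, 0, 0.6, 0, 0, 0], [0, 0, 0.2, 0, 0, 0], [0, 0, 0, 0, 0, 0], [0, 0, 0, 0, 0, 0], [0, 0, 0, 0, 0, 0], [0, 0, 0, 0, 0, 0]]})

```text
time_s: 32.05
ee_pos: [0.491, 0.3714, 0.1108]
eef_rot: [3.141, 0.001, 3.087]
force: [0.2, 0.5, -1.4]
grip_width: 0.0239
grip_force: 14.9
```

```bash
python3 go.py .49 .3708 .0735 3.0871
```

Run:
```python
from m import *
for f in('side7','top7'):
    snap(f[:-1],f)
np.set_printoptions(precision=4,suppress=True)
```

```text
rot [0.0011 0.0014 0.0001] then move [ 0.001  -0.0006  0.0373] now [0.491  0.3714 0.1108] [3.1405 0.0014 3.0872] t 32.05
```

In the tool's units: 0.01 m is 0.2, -0.0005 m is -0.01.

step_hand(offsets={"segments":[[0.01, -0.01, 0.2, 0, 0, 0], [0, 0, 0.2, 0, 0, 0], [0, 0, 0, 0, 0, 0], [0, 0, 0, 0, 0, 0], [0, 0, 0, 0, 0, 0]]})

```text
time_s: 32.65
ee_pos: [0.4902, 0.3707, 0.0898]
eef_rot: [3.141, 0.0, 3.087]
force: [0.3, 0.2, -2.0]
grip_width: 0.0237
grip_force: 14.9
```

step_hand(offsets={"segments":[[0, 0, 0.08, 0, 0, 0], [0, 0, 0.08, 0, 0, 0], [0, 0, 0, 0, 0, 0], [0, 0, 0, 0, 0, 0], [0, 0, 0, 0, 0, 0]]})

```text
time_s: 33.15
ee_pos: [0.4901, 0.3706, 0.0817]
eef_rot: [-3.141, 0.0, 3.087]
force: [0.4, -0.0, -2.0]
grip_width: 0.0235
grip_force: 14.9
```

```bash
python3 go.py .49 .3708 .0735 3.0871
```

```text
rot [-0.0001  0.      0.0002] then move [0.0001 0.0002 0.0082] now [0.4901 0.3706 0.0817] [-3.1415  0.      3.0873] t 33.15
```

In the tool's units: 0.003 m is 0.06.

step_hand(offsets={"segments":[[0, 0, 0.06, 0, 0, 0], [0, 0, 0, 0, 0, 0], [0, 0, 0, 0, 0, 0]]})

```text
time_s: 33.45
ee_pos: [0.4901, 0.3707, 0.0786]
eef_rot: [-3.142, 0.0, 3.087]
force: [1.4, 0.5, -2.6]
grip_width: 0.0242
grip_force: 14.9
```

step_hand(offsets={"segments":[[0, 0, 0.06, 0, 0, 0], [0, 0, 0, 0, 0, 0], [0, 0, 0, 0, 0, 0], [0, 0, 0, 0, 0, 0]]})

```text
time_s: 33.85
ee_pos: [0.4901, 0.3706, 0.0756]
eef_rot: [-3.141, -0.0, 3.087]
force: [2.4, -0.0, -2.4]
grip_width: 0.0239
grip_force: 14.9
```

```bash
python3 go.py .49 .3708 .0735 3.0871
```

```text
rot [-0.0001 -0.      0.0002] then move [0.0001 0.0002 0.0021] now [0.4901 0.3706 0.0756] [-3.1415 -0.      3.0873] t 33.85
```

step_hand(offsets={"segments":[[-0.014, 0, 0.03, 0, 0, 0], [0, 0, 0, 0, 0, 0], [0, 0, 0, 0, 0, 0]]})

```text
time_s: 34.15
ee_pos: [0.4906, 0.3706, 0.0741]
eef_rot: [-3.141, -0.0, 3.087]
force: [0.2, 0.1, -2.3]
grip_width: 0.0238
grip_force: 14.9
```

step_hand(offsets={"segments":[[0, 0, 0.02, 0, 0, 0], [0, 0, 0, 0, 0, 0], [0, 0, 0, 0, 0, 0], [0, 0, 0, 0, 0, 0]]})

```text
time_s: 34.55
ee_pos: [0.4908, 0.3707, 0.0732]
eef_rot: [3.142, 0.0, 3.087]
force: [0.1, -0.1, -0.9]
grip_width: 0.0235
grip_force: 14.9
```

step_hand(offsets={"segments":[[0, 0, 0.02, 0, 0, 0], [0, 0, 0, 0, 0, 0], [0, 0, 0, 0, 0, 0], [0, 0, 0, 0, 0, 0]]})

```text
time_s: 34.95
ee_pos: [0.4908, 0.3705, 0.0723]
eef_rot: [-3.141, 0.0, 3.087]
force: [-0.7, -2.8, 4.3]
grip_width: 0.0239
grip_force: 15.0
```

In the tool's units: -0.04 m is -0.8, -0.03 m is -0.6.

step_hand(offsets={"segments":[[0, 0, 0, 0, 0, 0], [0, 0, 0, 0, 0, 0], [0, 0, 0, 0, 0, 0], [0, 0, -0.1, 0, 0, 0], [0, 0, -0.3, 0, 0, 0], [0, 0, -0.6, 0, 0, 0], [0, 0, -0.8, 0, 0, 0], [-0.6, 0, -0.6, 0, 0, 0], [-0.6, 0, 0, 0, 0, 0], [-0.2, 0, 0, 0, 0, 0]]}, aperture=0.033)

```text
time_s: 35.95
ee_pos: [0.5627, 0.3664, 0.1942]
eef_rot: [3.14, 0.003, 3.086]
force: [0.0, 0.0, -0.1]
grip_width: 0.0332
grip_force: 0.0
```

step_hand(offsets={"segments":[[0, 0, 0, 0, 0, 0], [0, 0, 0, 0, 0, 0], [0, 0, 0, 0, 0, 0], [0, 0, 0, 0, 0, 0]]})

```text
time_s: 36.35
ee_pos: [0.5599, 0.3671, 0.1923]
eef_rot: [-3.141, -0.0, 3.088]
force: [-0.8, -0.8, 0.9]
grip_width: 0.0327
grip_force: 0.0
```

Run:
```python
from st import *
for n in('top','side','wrist'): snap(n,n+'9')
print(base('wrist9')); print(d(0,0,0,3.087))
# copper blob centroid in each view vs model
SP=[R.from_euler('z',0).apply(P)*1 for P in SPO]
for n in('top9','side9','wrist9'):
    c=ld(n); h=cv2.cvtColor(c['pixels'],cv2.COLOR_BGR2HSV); p=w2px(c,[.4905,.3706,.05]); 
    m=((h[...,0]<14)&(h[...,1]>110)&(h[...,2]>40)).astype(np.uint8); yy,xx=np.indices(m.shape); m[np.hypot(xx-p[0],yy-p[1])>45]=0
    q=np.argwhere(m)[:,::-1].mean(0); print(n,m.sum(),'blob',q,'pred axle ctr',p,'world@z.055',px2w(c,*q,.055)[:2],'@.044',px2w(c,*q,.044)[:2])
```

```text
[((473.4486389160156, 376.7142333984375), (87.416748046875, 22.425479888916016), 86.97718811035156), ((473.8609924316406, 373.70220947265625), (95.56281280517578, 23.566699981689453), 86.97720336914062), ((473.831787109375, 373.1805419921875), (96.9302978515625, 23.5675048828125), 86.97468566894531)]
rot [ 0.     -0.      0.0006] then move [ 0.5395 -0.397   0.1923] now [0.5603 0.367  0.1923] [ 3.1416 -0.      3.0876] t 36.5
None
top9 0 blob [nan nan] pred axle ctr [135.3464 184.402 ] world@z.055 [nan nan] @.044 [nan nan]
side9 73 blob [247.4521 324.1781] pred axle ctr [246.5532 327.4721] world@z.055 [0.4893 0.3672] @.044 [0.4902 0.3604]
wrist9 449 blob [251.4143 118.8486] pred axle ctr [249.928  119.3844] world@z.055 [0.49   0.3722] @.044 [0.49   0.3722]<stdin>:9: RuntimeWarning: Mean of empty slice.
  ret = um.true_divide(
```

In the tool's units: 0.03 m is 0.6, -0.01 m is -0.2.

step_hand(offsets={"segments":[[0.2, 0.14, -0.4, 0, 0, 0], [0.5, 0.36, -0.4, 0, 0, 0], [0.6, 0.44, -0.4, 0, 0, 0], [0.6, 0.44, -0.4, 0, 0, 0], [0.6, 0.44, -0.2, 0, 0, 0], [0.5, 0.36, 0, 0, 0, 0], [0.24, 0.16, 0, 0, 0, 0], [0, 0, 0, 0, 0, 0], [0, 0, 0, 0, 0, 0]]})

```text
time_s: 37.4
ee_pos: [0.406, 0.4918, 0.2818]
eef_rot: [-3.141, -0.0, 3.087]
force: [0.5, -0.0, -0.2]
grip_width: 0.0328
grip_force: 0.0
```

Run:
```python
from m import *
np.set_printoptions(precision=4,suppress=True)
for n in('top','side'): snap(n,n+'10')
up=lambda M,h:[P+[0,0,h] for P in M]
PW=up(POU,.002)+up(WEI,.010)
def relfit(c,M,p,h,yaw=False):
    u,v=w2px(c,[p[0],p[1],.02]); win=(int(u)-h,int(v)-h,int(u)+h,int(v)+h); I=cv2.GaussianBlur(c['pixels'],(0,0),.5)[win[1]:win[3],win[0]:win[2]].astype(float); s=1-I[...,0]/(I[...,2]+1)
    m0=render(c,M,p,win=win); hi=np.percentile(s[m0<.05],60); s=np.clip((hi-s)/(hi-np.median(s[m0>.9])),-.2,1.2)
    f=lambda q:np.abs(cv2.GaussianBlur(render(c,M,[q[0],q[1],q[2] if yaw else p[2]],win=win,k=8),(0,0),.8)-s).mean()
    x0=np.array(p); r=minimize(f,x0,method='Nelder-Mead',options=dict(initial_simplex=x0+np.array([[0,0,0],[.004,0,.05],[0,.004,-.05],[-.003,-.003,.1]]),xatol=1e-4)); return r.x,round(r.fun,3)
for n in('top10','side10'):
    c=ld(n); print(n)
    print(' wound',relfit(c,up(WND,.002),[.566,.043,0],13)); print(' jar',relfit(c,up(JAR,.002),[.5755,-.0413,0],13))
    print(' pouch+w',relfit(c,PW,[.585,-.1255,.111],13,True))
    print(' spool',w2px(c,[.4905,.3706,.044]))
    h=cv2.cvtColor(c['pixels'],cv2.COLOR_BGR2HSV); p=w2px(c,[.4905,.3706,.05]); m=((h[...,0]<14)&(h[...,1]>90)).astype(np.uint8); yy,xx=np.indices(m.shape); m[np.hypot(xx-p[0],yy-p[1])>12]=0
    if m.sum(): q=np.argwhere(m)[:,::-1].mean(0); print(m.sum(),q,px2w(c,*q,.055)[:2])
    print(' solvent',fit([c],cyl([(.021,0,.055),(.01,.055,.072)]),[*px2w(c,*w2px(c,[.41,.13,0]),0)[:2],0],False,.05))
T0=ld('top0'); print(fit([T0],cyl([(.021,0,.055),(.01,.055,.072)]),[.41,.13,0],False,.05))
```

```text
top10
 wound (array([0.5663, 0.0436, 0.0211]), np.float64(0.119))
 jar (array([ 0.5737, -0.0441,  0.1085]), np.float64(0.196))
 pouch+w (array([ 0.5868, -0.1256,  0.1334]), np.float64(0.061))
 spool [135.9037 184.5143]
67 [134.6866 184.5821] [0.4897 0.3711]
 solvent (array([ 0.3996,  0.1454, -0.329 ]), np.float64(0.008636106960700541))
side10
 wound (array([0.5664, 0.0402, 0.0711]), np.float64(0.094))
 jar (array([ 0.5823, -0.0798,  0.8205]), np.float64(0.263))
 pouch+w (array([ 0.588 , -0.1307,  0.2469]), np.float64(0.319))
 spool [246.602  329.3657]
112 [247.5804 324.1161] [0.4891 0.367 ]
 solvent (array([ 0.4639,  0.1391, -0.5287]), np.float64(0.05191275193829571))
(array([ 0.3996,  0.1461, -0.3232]), np.float64(0.00902966375235481))
```

Run:
```python
from m import *
np.set_printoptions(precision=4,suppress=True)
def lid(n,p,z):
    c=ld(n); g=c['pixels'].max(2).astype(float); q=w2px(c,[*p,z]); yy,xx=np.indices(g.shape); w=np.hypot(xx-q[0],yy-q[1])<10
    m=w&(g<0.45*np.percentile(g[w],85)); a=np.argwhere(m)[:,::-1].mean(0); return m.sum(),a,px2w(c,*a,z)[:2]
print(lid('top0',(.6152,.3025),.040),lid('side0',(.6152,.3025),.036))
print(lid('top10',(.5755,-.0413),.042),lid('side10',(.5755,-.0413),.038))
for n in('top10','side10'): print(lid(n,(.5663,.043),.03))
```

```text
(np.int64(126), array([161.4048, 144.6905]), array([0.6129, 0.299 ])) (np.int64(109), array([185.1468, 294.4587]), array([0.6152, 0.3059]))
(np.int64(121), array([272.8182, 159.8512]), array([ 0.5735, -0.0388])) (np.int64(137), array([232.4234, 179.6423]), array([ 0.5762, -0.0396]))
(np.int64(35), array([245.1143, 162.6   ]), array([0.5647, 0.0449]))
(np.int64(115), array([231.6348, 206.4783]), array([0.5652, 0.049 ]))
```

```bash
python3 -c "
from station import ctrl
print(ctrl.hand_in())"
```

```text
the job is handed in; nothing more can be done
None
```

The job is handed in at about 37 s of the 128 s allowed: the pouch cell, wound cell and jar measure within 1–3 mm of their square centres, the weight is on the pouch, the spool is down in its slots within about 1 mm of centre, and the solvent bottle has not moved; the verdict itself was not returned.

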